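Re-index a spring-locked swivel fixture to its second station

ROBOT

A 6-joint arm with a two-finger parallel gripper is mounted at the origin on a cart in front of the work surface, level with it; the furniture and walls round the work are solid. World frame = base frame: x ahead of the robot, y to its left, z up, the work surface at z = 0. Lengths are in m, angles in rad, forces in N, time in s.
With the tool pointing down it reaches from about 0.35 to 0.85 m from the base axis. Payload 8.1 kg.
Tool frame: the origin (TCP) lies at the very end of the fingers, on their centre line; the grasp point (between the pads) lies 19 mm behind it (robot.pinch_z is the z of the grasp point in the tool frame, in m); z points along the fingers, y is the direction in which the jaws open and shut (so a half turn about z gives the same grasp; the last joint's range is limited). The gripper opens to 93 mm and grips with 3 to 60 N. Pads are 15 mm wide; open, the fingers measure 128 mm over their backs; the gripper's body (75 mm by 188 mm) begins 65 mm behind the grasp point.
Start: joints at [-1.218, 0.13, 1.488, -0, 1.523, -0.085], TCP at [0.254, -0.543, 0.19] pointing down, gripper open.
Joint ranges: [-2.96, 2.96], [-0.89, 2.26], [0.02, 2.5], [-1.34, 4.48], [0, 2.73], [-2.66, 2.66]. Speed limits (rad/s): [2.39, 2.39, 2.79, 3.14, 3.14, 3.14].

INTERFACE

Orientations are given as a rotation vector (axis times angle).
In Python, from plant import robot gives the robot as it stands.
- The arm moves only by the tool drive_tool, never from a script. Its argument "steps" is a list of rows, each an object of numbers: "jaw": the opening, from 0 (shut) to 1 (fully open); "tx", "ty", "tz": the shift along the tool's x, y, z scaled (see below); "turn": the turn about the tool's z scaled (see below). A call has 1 to 12 rows; each row is the pose to reach, as a shift and turn from the pose commanded when the call began, along the tool's axes at that moment, turning the shorter way round; what a row does not reach only later rows make up. The controller multiplies each number of a shift by 0.3 m and each number of a turn by 180 degrees. A row lasts 1/10 s, in which the tool goes at most 50 mm and 8.59 degrees, less where a joint would pass 70% of its speed; a pose out of reach is approached as far as the arm can. A call with a number of a shift or a turn outside -1 to 1 is refused whole. A call with a gripper value outside its range is refused whole. The fingers move at their own pace and stop on an object; "force" is the grip in N (left out, the last holds). Time passes only in rows, so rows that repeat a pose let the fingers close. It gives the time, the measured TCP pose, the force and the opening at its end, in the units of the state.
- robot.read_state(): the state, without advancing time (a new reading comes with each control period).
- robot.read_camera(name): name is "scene" or "side" or "wrist"; returns (picture, depth): 420x560x3 uint8, blue, green, red; 420x560 float32, m along the optical axis (not along the pixel's ray), 0 where there is no reading.
- robot.get_calibration(name): a dict with "fx", "fy", "cx", "cy" (pixels), "eye" and "attitude" of the camera in the world. Camera axes: x right, y down, z forward; pixel columns grow to the right and rows downward; lengths in m; the calibration is good to about 2 mm. The wrist camera is an equidistant fisheye: a pixel r from the principal point sees the ray r / f radians off the axis. A picture is of the moment at which its call begins: read the wrist's pose just before it. get_calibration takes no time and is no camera call; for the wrist camera it gives the pose at the moment of the call.
- robot.close_job(): hands the job in, once; it reports no verdict.
The state is a dict: "t": time; "q": joint angles; "dq": joint speeds; "joint_torque": joint torques, N m; "tool_pos": TCP position; "orientation": TCP orientation; "force": force on the tool from outside, world axes, zero at the start; "wrist_torque": the same for the moment, N m; "opening": finger opening in m.
Only numpy, scipy, OpenCV 4.12 (cv2) and the standard library are available. Lean on these libraries where they do the work, as an engineer would, in place of code of your own. Each camera call takes 0.05 s, during which the arm holds its last target.

TASK

The heat sink on the indexing fixture is wanted at the second station. Pull the spring sleeve back along its leaning axis and turn it so that it stays out, swing the turntable counter-clockwise (seen from above) by its upright grip, turn the sleeve back, and make the plunger snap fully home in the second notch, which you find by feel; then let go. Leave the other things on the bench where they lie.

Things in the scene. Friction and masses are not known exactly. Their poses are not given: they have to be found in the camera images.
- fixture: Grey indexing fixture bolted down: round base 196 mm across, aluminium turntable 185 mm across (flat top 60 mm above the bench) on a vertical axis, and in front a bracket with a plunger that leans 32 degrees from vertical, upper end outward. Origin on the swivel axis at bench level, z up; its -x points to the front (the plunger), within 0.5 rad of world -x.
- work: Finned heat sink, 50x60x28 mm, clamped on the middle of the turntable; origin under its centre, its top 88 mm above the bench.
- sleeve_grip (a point): Point on the axis of the spring sleeve, a knurled steel cylinder 38 mm across on the plunger; moves with it. Its frame's z runs up the leaning axis; the sleeve reaches from 25 mm below the point to 22 mm above. Take it with the fingers along the axis, tips at most 22 mm below the point: beneath is a fixed crown ring 49 mm across, notched for the sleeve's tab.
- handle_grip (a point): Point on the axis of the turntable's upright grip, a vertical black round handle of 25 mm diameter that turns with the turntable, 58 mm from the swivel axis. The handle reaches from 31 mm below the point to 25 mm above it; at the start it stands on the -y side of the fixture.
- swivel_axis (a point): Point on the vertical swivel axis of the turntable, at the height of its flat top (60 mm above the bench).
- plunger (a joint): How far plunger and sleeve are pulled out along the leaning axis, m: 0 home, 0.016 right out. A spring pushes it home (6 N at 0, 10 N at 0.016). About 0.008 when the nose rides on the turntable's rim between notches; near 0 only when fully in a notch, which locks the turntable.
- sleeve (a joint): Turn of the sleeve, rad, positive counter-clockwise seen from its top end; stops at -0.08 and 1.25. About 0 at the start: its tab sits in the crown's notch and bars turning until pulled out over 0.0115 m. Turned past 0.4 the tab rests on the crown and holds the plunger out at about 0.011. Turned back below 0.1 the tab drops in and the spring drives the plunger in.
- turntable (a joint): Swivel, rad, positive counter-clockwise from above: 0 at the start in the first notch, stop at 1.72. The second notch, in a steel sector, lies anywhere from 0.85 to 1.35, different each time; no other notches. Turning takes 0.1 to 0.3 N m; it stays where left. When the nose, free to ride on the rim, meets the notch it snaps in and the handle is blocked within 0.04 rad.
- multimeter: Dark handheld multimeter, 145x70x43 mm, lying on the bench; origin under its centre. Not to be disturbed.
- tape_black: Roll of black tape, 64 mm across, 19 mm high; origin under its centre. Not to be disturbed.
- led_driver_1: White oblong lamp driver, 40x196x28 mm with its leads; origin under its centre. Not to be disturbed.
- screwdriver_orange: Screwdriver with orange handle, 224 mm long; origin under its centre. Not to be disturbed.

How it is judged:
By the outcome, as a careful person would: the job done as asked, in the order asked, and still so for the second after the job is handed in, with the robot touching nothing.
It also fails if it takes over 66 s, if anything falls off the work surface, if the arm or the gripper's body presses on something with over 40 N, if the wrist force passes 120 N, or if a joint passes its speed limit or range.

## Working session

There is one attempt and no reset: what is moved stays moved. The work goes in short steps, Python scripts to look and compute and a tool call to move; the robot and the scene stay as the last step left them, time stands still between calls to the robot, and variables do not carry over. Pictures are saved under pics/ and viewed, and the job is handed in when it is done.

Besides the shell and the picture viewer there is one more tool, called after "Emit:" as name([rows], argument=value, ...), one row to a line, values as JSON. drive_tool: Moves the arm, as the interface text tells. Its arguments: {"type":"object","properties":{"steps":{"type":"array"},"force":{"type":"number"}},"required":["steps"]}

```bash
mkdir -p pics; ls
python3 - <<'E'
from plant import robot
import cv2,numpy as np
np.set_printoptions(precision=4,suppress=True)
s=robot.read_state();print({k:np.round(v,3) for k,v in s.items()},robot.pinch_z)
for n in("scene","side","wrist"):
    c=robot.get_calibration(n);print(n,c)
    im,d=robot.read_camera(n);cv2.imwrite(f"pics/{n}0.png",im);np.save(f"pics/{n}0.npy",d)
E
```

```text
pics
{'t': np.float64(0.0), 'q': array([-1.218,  0.131,  1.489,  0.   ,  1.523, -0.085]), 'dq': array([ 0.   ,  0.001,  0.001, -0.001, -0.001, -0.001]), 'joint_torque': array([  0.001, -55.983, -49.176,   0.077,   0.035,  -0.   ]), 'tool_pos': array([ 0.254, -0.543,  0.189]), 'orientation': array([-3.065, -0.682,  0.   ]), 'force': array([-0.42 ,  0.567,  0.705]), 'wrist_torque': array([-0.019, -0.012, -0.042]), 'opening': np.float64(0.093)} -0.0188
scene {'fx': 384.80831295954266, 'fy': 384.80831295954266, 'cx': 275.2061701972418, 'cy': 205.69184387020033, 'eye': array([0.0983, 0.672 , 0.5877]), 'attitude': array([-0.6001,  2.4209, -1.4806])}
side {'fx': 465.8648144205279, 'fy': 465.8648144205279, 'cx': 278.4217277494592, 'cy': 208.36788160244404, 'eye': array([0.6309, 0.5355, 1.0492]), 'attitude': array([-0.3171, -2.9139,  0.9439])}
wrist {'fx': 325.19226210127806, 'fy': 325.19226210127806, 'cx': 278.1280585759207, 'cy': 208.47131233859898, 'eye': array([ 0.3225, -0.5113,  0.3844]), 'attitude': array([ 2.4488, -1.5595, -0.2147])}
```

View pics/scene0.png

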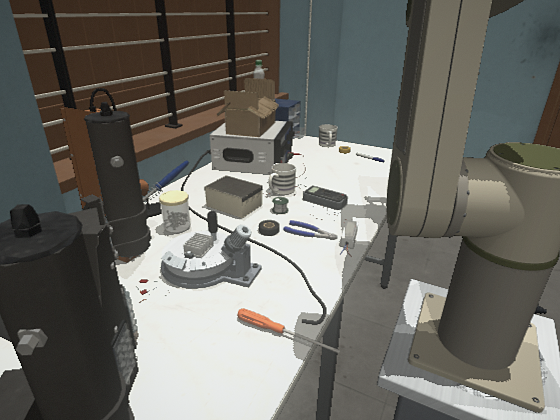

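View pics/side0.png

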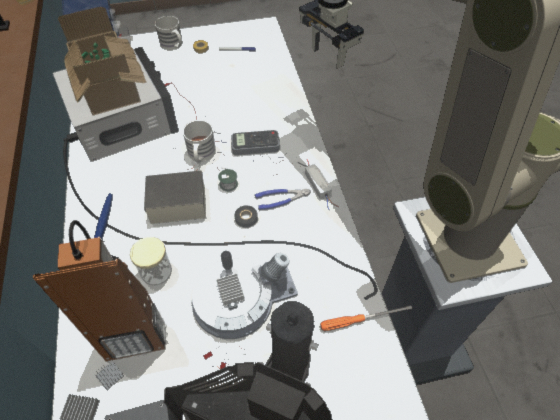

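View pics/wrist0.png

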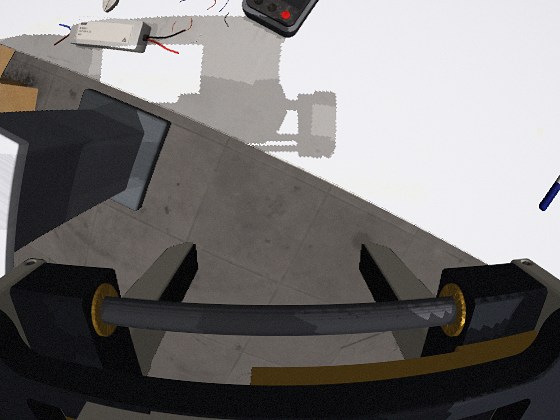

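The side view shows the fixture at about (232,300), the handle at (227,260) and the sleeve at (278,265). The black canister at (292,330) stands close by. Next I'll measure these.

```bash
cat > h.py <<'E'
import numpy as np,cv2
from scipy.spatial.transform import Rotation as R
np.set_printoptions(precision=4,suppress=True)
def cloud(c,d):
    v,u=np.mgrid[:d.shape[0],:d.shape[1]]
    P=np.dstack([(u-c['cx'])/c['fx']*d,(v-c['cy'])/c['fy']*d,d])
    W=P@R.from_rotvec(c['attitude']).as_matrix().T+c['eye']
    W[d<=0]=np.nan
    return W
def proj(c,p):
    q=(np.atleast_2d(p)-c['eye'])@R.from_rotvec(c['attitude']).as_matrix()
    return np.c_[q[:,0]/q[:,2]*c['fx']+c['cx'],q[:,1]/q[:,2]*c['fy']+c['cy']]
E
python3 - <<'E'
from plant import robot
from h import *
for n in("scene","side"):
    c=robot.get_calibration(n);W=cloud(c,np.load(f"pics/{n}0.npy"));np.save(f"pics/W{n}.npy",W)
    pts={'scene':[(215,222),(200,243),(241,232),(228,245),(165,268),(250,272),(120,150),(60,220),(150,200),(270,228),(270,320)],
     'side':[(227,256),(230,290),(281,260),(275,275),(205,310),(290,295),(293,312),(300,400),(150,250),(100,270),(292,290),(340,323),(80,250)]}[n]
    for u,v in pts: print(n,u,v,W[v,u])
for n in("scene","side"):
    im=cv2.imread(f"pics/{n}0.png")
    x0,y0=(140,200) if n=="scene" else (170,230)
    cv2.imwrite(f"pics/{n}z.png",cv2.resize(im[y0:y0+105,x0:x0+140],None,fx=5.5,fy=5.5,interpolation=cv2.INTER_CUBIC))
E
```

```text
scene 215 222 [ 0.6241 -0.0146  0.1014]
scene 200 243 [0.6306 0.0431 0.0688]
scene 241 232 [0.5109 0.04   0.1333]
scene 228 245 [0.5419 0.0499 0.0943]
scene 165 268 [0.6972 0.1047 0.0098]
scene 250 272 [0.4996 0.024  0.0144]
scene 120 150 [0.534  0.3098 0.4059]
scene 60 220 [0.3288 0.5389 0.4601]
scene 150 200 [ 1.0167 -0.1765  0.0003]
scene 270 228 [ 0.5514 -0.1756  0.0205]
scene 270 320 [0.3763 0.1507 0.0217]
side 227 256 [ 0.6349 -0.0113  0.1273]
side 230 290 [0.6419 0.0454 0.0702]
side 281 260 [0.5182 0.0301 0.1358]
side 275 275 [0.5358 0.046  0.1011]
side 205 310 [0.706  0.071  0.0465]
side 290 295 [0.5026 0.0606 0.0115]
side 293 312 [0.5585 0.2866 0.4497]
side 300 400 [0.5625 0.3644 0.2928]
side 150 250 [ 0.8096 -0.08    0.1048]
side 100 270 [0.8415 0.1144 0.3712]
side 292 290 [0.4959 0.0525 0.0195]
side 340 323 [0.408  0.16   0.0255]
side 80 250 [0.8748 0.0681 0.3713]
```

```bash
sleep 0
```

```text
(no output)
```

View pics/sidez.png

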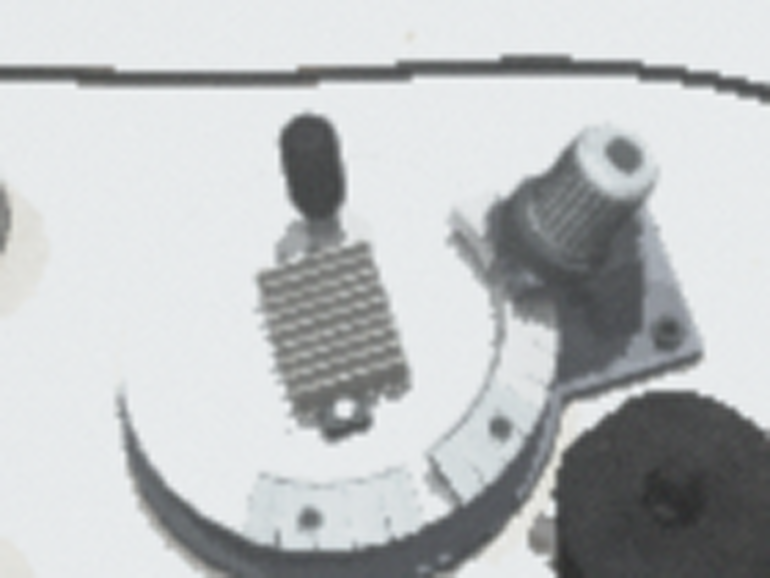

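View pics/scenez.png

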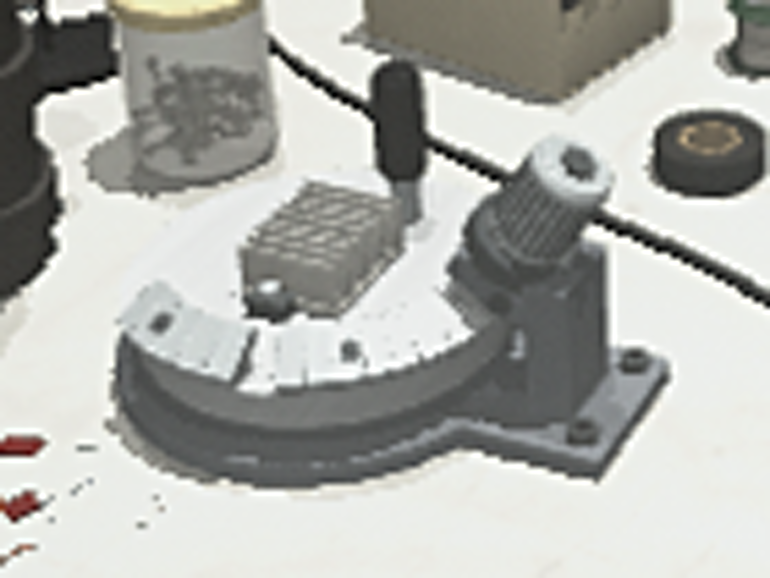

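Run:
```python
from h import *
from scipy.optimize import least_squares
WS=[np.load(f"pics/W{n}.npy") for n in("scene","side")]
for W in WS:
    P=W.reshape(-1,3);P=P[~np.isnan(P[:,0])]
    near=(np.hypot(P[:,0]-.63,P[:,1]-.04)<.3)
    b=P[near&(abs(P[:,2])<.008)];print('bench',len(b),np.median(b[:,2]),b[:,2].std())
    t=P[(np.hypot(P[:,0]-.63,P[:,1]-.04)<.12)&(abs(P[:,2]-.06)<.006)]
    print('top',len(t),np.median(t[:,2]),t.min(0),t.max(0))
    # circle via boundary: points per angular sector max radius
    def f(p):
        r=np.hypot(t[:,0]-p[0],t[:,1]-p[1]);a=np.arctan2(t[:,1]-p[1],t[:,0]-p[0])
        return r,a
    p=np.array([.64,.045])
    for k in range(20):
        r,a=f(p);res=[]
        E=[]
        for s in np.arange(-np.pi,np.pi,.15):
            m=(a>=s)&(a<s+.15)
            if m.sum()>8:
                i=np.where(m)[0];rr=np.percentile(r[i],97);j=i[np.argmin(abs(r[i]-rr))];E.append(t[j,:2])
        E=np.array(E)
        q=least_squares(lambda q:np.hypot(*(E-q).T)-.0925,p,loss='soft_l1',f_scale=.001).x
        if np.linalg.norm(q-p)<1e-5:break
        p=q
    print('center',p,np.round((np.hypot(*(E-p).T)-.0925)*1e3,1), np.round(np.degrees(np.arctan2(*(E-p).T[::-1]))))
    h=P[(np.hypot(P[:,0]-.635,P[:,1]+.01)<.03)&(P[:,2]>.095)&(P[:,2]<.16)]
    print('handle',len(h),h.min(0),h.max(0))
    hh=h[h[:,2]<h[:,2].max()-.012]
    q=least_squares(lambda q:np.hypot(*(hh[:,:2]-q).T)-.0125,[.635,-.01],loss='soft_l1',f_scale=.001)
    print('h axis',q.x,np.abs(q.fun).mean())
    s=P[(np.hypot(P[:,0]-.525,P[:,1]-.035)<.05)&(P[:,2]>.09)&(P[:,2]<.16)]
    print('sleeve',len(s),s.min(0),s.max(0))
```

```text
bench 17175 0.0008376638118703372 0.0013900690100474425
top 770 0.059697746208930036 [ 0.5107 -0.0245  0.054 ] [0.6893 0.1357 0.066 ]
center [0.6378 0.0412] [-26.5   0.2   1.4   0.1  -0.    0.5  -0.5  -4.9  -2.1  -0.7   0.6  -1.8
   0.5   0.4   0.2  32.9] [-96.  60.  69.  70.  80.  87.  97. 104. 115. 121. 131. 144. 148. 163.
 167. 178.]
handle 125 [ 0.6228 -0.0274  0.0957] [ 0.6452 -0.0038  0.1274]
h axis [ 0.636  -0.0194] 0.0007771659768232941
sleeve 419 [0.4962 0.0079 0.0901] [0.5605 0.0524 0.1404]
bench 22378 0.0002795558109008889 0.0022085153558957043
top 1005 0.06088767297875408 [ 0.5117 -0.0169  0.054 ] [0.6909 0.1339 0.066 ]
center [0.6417 0.0408] [-16.2 -13.   -1.7   2.7 -33.9  -0.   -0.1   0.4   0.2  -0.4  -0.6  -3.7
  -1.6  -0.2  -0.    0.4   0.4   0.7   2.5  35.1] [-166. -156. -148. -146. -100.   58.   64.   70.   86.   92.  100.  104.
  120.  122.  132.  142.  155.  162.  166.  178.]
handle 129 [ 0.6255 -0.0279  0.0953] [ 0.6502 -0.0061  0.1292]
h axis [ 0.6379 -0.0202] 0.0004885869734336384
sleeve 495 [0.5004 0.0037 0.09  ] [0.5647 0.0516 0.1406]
```

Run:
```python
from h import *
from scipy.optimize import least_squares
WS=[np.load(f"pics/W{n}.npy") for n in("scene","side")]
L=np.radians(32)
def ax(psi): return np.array([-np.sin(L)*np.cos(psi),-np.sin(L)*np.sin(psi),np.cos(L)])
Ss=[]
for W in WS:
    P=W.reshape(-1,3);P=P[~np.isnan(P[:,0])]
    s=P[(np.hypot(P[:,0]-.525,P[:,1]-.035)<.055)&(P[:,2]>.085)&(P[:,2]<.16)];Ss.append(s)
def fit(S,psi0=0.,free=True):
    c0=np.array([.5285,.032,.115])
    # params: point offset (2 perp dims + axial top), psi
    def unp(p):
        a=ax(p[2]);e1=np.array([-np.sin(p[2]),np.cos(p[2]),0]);e2=np.cross(a,e1)
        return a,c0+p[0]*e1+p[1]*e2
    def res(p,full=False):
        a,c=unp(p);v=S-c;h=v@a;r=np.linalg.norm(v-h[:,None]*a,axis=1)
        top=p[3]
        side=r-.019; cap=h-top
        # signed distance to capped cylinder (extending down)
        d=np.where((side<=0)|(cap<=0),np.maximum(side,cap),np.hypot(side,cap))
        return d[(h>-.2)] if full else d
    q=least_squares(res,[0,0,psi0,.022],loss='soft_l1',f_scale=.001)
    a,c=unp(q.x);return q.x,a,c,c+a*(q.x[3]-.022),np.abs(q.fun)
for S in Ss+[np.vstack(Ss)]:
    for it in range(3):
        x,a,c,g,f=fit(S) if it==0 else fit(T,x[2])
        h=(S-g)@a; v=S-g; r=np.linalg.norm(v-h[:,None]*a,axis=1)
        T=S[(h>-.024)&(r<.0225)]
    print(len(T),'psi',x[2],np.degrees(x[2]),'grip',g,'res',np.median(f),f.mean())
```

```text
362 psi 0.11000780061825437 6.302982688942623 grip [0.5227 0.0253 0.1133] res 0.0007268426933689284 0.0009618942614535013
372 psi 0.10454145151290356 5.989783955860909 grip [0.5242 0.0249 0.113 ] res 0.000918850140502402 0.0011184086755888123
729 psi 0.1167333792634492 6.688329960095602 grip [0.5234 0.0251 0.1133] res 0.0008584200618377211 0.0010910124876501535
```

The fits agree to within about 2 mm: grip point near (0.5235, 0.025, 0.113), swivel near (0.640, 0.041), handle near (0.637, -0.020). The moves can't tilt the tool. So I'll take the sleeve with the fingers vertical and the jaws across the lean plane, so the pad faces stay tangent to it. I'll go above it first and refine with the wrist camera.

```bash
cat >> h.py <<'E'
def go(s,pos,yawy=None):
    """numbers for a move from state s to pos, with tool y along angle yawy (world), mod pi"""
    Rm=R.from_rotvec(s['orientation']).as_matrix()
    t=Rm.T@(np.array(pos)-s['tool_pos'])/.3
    y=Rm[:,1];cur=np.arctan2(y[1],y[0])
    out=''
    if yawy is not None:
        d=(yawy-cur+np.pi/2)%np.pi-np.pi/2   # ccw from above
        out=-d/np.pi
    print('t',round(s['t'],2),'pos',s['tool_pos'],'yawy',np.degrees(cur),'q6',s['q'][5],'tilt',np.degrees(np.arccos(-Rm[2,2])),'| tx ty tz',t,'turn',out)
E
python3 - <<'E'
from plant import robot
from h import *
s=robot.read_state()
go(s,[.52,.025,.26],np.pi/2+.12-.3)
E
```

```text
t 0.15 pos [ 0.2542 -0.543   0.189 ] yawy -64.91719610975254 q6 -0.08541372028310051 tilt 0.0811372417559503 | tx ty tz [ 1.6051 -1.3394 -0.2345] turn 0.19664469001445703
```

Emit:
drive_tool([
  {"tz":-0.12,"jaw":1},
  {"tx":0.1,"ty":-0.08,"tz":-0.23,"jaw":1},
  {"tx":0.8,"ty":-0.67,"tz":-0.235,"turn":0.197},
  {"tx":0.8,"ty":-0.67,"tz":-0.235,"turn":0.197},
  {"tx":0.8,"ty":-0.67,"tz":-0.235,"turn":0.197},
  {"tx":0.8,"ty":-0.67,"tz":-0.235,"turn":0.197},
  {"tx":0.8,"ty":-0.67,"tz":-0.235,"turn":0.197},
  {"tx":0.8,"ty":-0.67,"tz":-0.235,"turn":0.197},
])

```text
schema error: expected keys jaw, tx, ty, tz, turn
```

Run:
```python
from plant import robot
from h import *
s=robot.read_state()
go(s,[.47,.01,.26],np.pi/2+.12-.3)
```

```text
t 0.15 pos [ 0.2542 -0.543   0.189 ] yawy -64.91719610975254 q6 -0.08541372028310051 tilt 0.0811372417559503 | tx ty tz [ 1.4329 -1.3648 -0.2345] turn 0.19664469001445703
```

All keys are needed in every row.

Emit:
drive_tool([
  {"jaw":1,"tx":0,"ty":0,"tz":-0.12,"turn":0},
  {"jaw":1,"tx":0.1,"ty":-0.08,"tz":-0.23,"turn":0},
  {"jaw":1,"tx":0.75,"ty":-0.67,"tz":-0.235,"turn":0.197},
  {"jaw":1,"tx":0.75,"ty":-0.67,"tz":-0.235,"turn":0.197},
  {"jaw":1,"tx":0.75,"ty":-0.67,"tz":-0.235,"turn":0.197},
  {"jaw":1,"tx":0.75,"ty":-0.67,"tz":-0.235,"turn":0.197},
  {"jaw":1,"tx":0.75,"ty":-0.67,"tz":-0.235,"turn":0.197},
  {"jaw":1,"tx":0.75,"ty":-0.67,"tz":-0.235,"turn":0.197},
])

```text
t: 0.95
tool_pos: [0.3739, -0.2626, 0.2604]
orientation: [-3.128, 0.283, -0.001]
force: [0.1, -0.3, -0.8]
opening: 0.0926
```

Run:
```python
from plant import robot
from h import *
s=robot.read_state()
go(s,[.47,.01,.26],np.pi/2+.12-.3)
```

```text
t 0.95 pos [ 0.3739 -0.2626  0.2604] yawy -100.33886136286444 q6 1.0258065859199614 tilt 0.06092980155720746 | tx ty tz [ 0.1519 -0.9515  0.0023] turn -0.00014233916949784074
```

Emit:
drive_tool([
  {"jaw":1,"tx":0.25,"ty":-0.97,"tz":0.05,"turn":0},
  {"jaw":1,"tx":0.25,"ty":-0.97,"tz":0.05,"turn":0},
  {"jaw":1,"tx":0.25,"ty":-0.97,"tz":0.05,"turn":0},
  {"jaw":1,"tx":0.25,"ty":-0.97,"tz":0.05,"turn":0},
  {"jaw":1,"tx":0.25,"ty":-0.97,"tz":0.05,"turn":0},
  {"jaw":1,"tx":0.25,"ty":-0.97,"tz":0.05,"turn":0},
  {"jaw":1,"tx":0.25,"ty":-0.97,"tz":0.05,"turn":0},
])

```text
t: 1.65
tool_pos: [0.4998, 0.0122, 0.2443]
orientation: [-3.128, 0.274, 0.002]
force: [-0.5, -0.3, 0.0]
opening: 0.0928
```

Run:
```python
from plant import robot
from h import *
s=robot.read_state()
c=robot.get_calibration('wrist');im,d=robot.read_camera('wrist')
cv2.imwrite('pics/w1.png',im);np.savez('pics/w1.npz',d=d,**c)
go(s,[.5235,.025,.2],np.pi/2+.12-.3)
print(c['eye'],R.from_rotvec(s['orientation']).as_matrix().T@(c['eye']-s['tool_pos']))
```

```text
t 1.65 pos [0.4998 0.0122 0.2443] yawy -100.02757681724756 q6 1.6660803753525442 tilt 0.13693273821999258 | tx ty tz [ 0.0704 -0.0555  0.1476] turn 0.001587019417262422
[ 0.5742 -0.0013  0.4397] [ 0.0753 -0.     -0.1956]
```

View pics/w1.png

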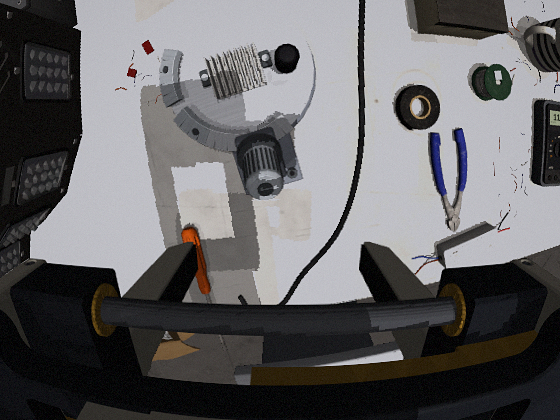

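The wrist view shows the sleeve at (262,168), the handle top at (286,58), and a gap between the two sector plates near (173,107). I'll fit the positions from this view's depth.

```bash
cat >> h.py <<'E'
from scipy.optimize import least_squares
L32=np.radians(32)
def ax(psi): return np.array([-np.sin(L32)*np.cos(psi),-np.sin(L32)*np.sin(psi),np.cos(L32)])
def wcloud(c,d):
    v,u=np.mgrid[:d.shape[0],:d.shape[1]]
    x=(u-c['cx'])/c['fx'];y=(v-c['cy'])/c['fy'];th=np.hypot(x,y)
    k=np.where(th>1e-6,np.tan(np.minimum(th,1.5))/np.maximum(th,1e-6),1)
    P=np.dstack([x*k*d,y*k*d,d])
    W=P@R.from_rotvec(c['attitude']).as_matrix().T+c['eye'];W[d<=0]=np.nan
    return W
def sleevefit(P,g0=np.array([.5235,.025,.113]),psi0=.12,n=4):
    P=P[~np.isnan(P[:,0])];g=g0;psi=psi0
    for it in range(n):
        a=ax(psi);v=P-g;h=v@a;r=np.linalg.norm(v-h[:,None]*a,axis=1)
        S=P[(h>-.022)&(h<.027)&(r<.024)]
        def unp(p):
            a=ax(p[2]);e1=np.array([-np.sin(p[2]),np.cos(p[2]),0]);e2=np.cross(a,e1)
            return a,g+p[0]*e1+p[1]*e2+p[3]*a
        def res(p):
            a,c=unp(p);v=S-c;h=v@a;r=np.linalg.norm(v-h[:,None]*a,axis=1)
            side=r-.019;cap=h-.022
            return np.where((side<=0)|(cap<=0),np.maximum(side,cap),np.hypot(side,cap))
        q=least_squares(res,[0,0,psi,0],loss='soft_l1',f_scale=.001)
        a,g=unp(q.x);psi=q.x[2]
    return g,psi,len(S),np.median(abs(q.fun))
E
python3 - <<'E'
from h import *
c=dict(np.load('pics/w1.npz'));d=c.pop('d');W=wcloud(c,d);P=W.reshape(-1,3)
print('sleeve',sleevefit(P))
P=P[~np.isnan(P[:,0])]
b=P[(np.hypot(P[:,0]-.63,P[:,1]-.04)<.25)&(abs(P[:,2])<.008)];print('bench',np.median(b[:,2]))
t=P[(np.hypot(P[:,0]-.64,P[:,1]-.04)<.12)&(abs(P[:,2]-.06)<.006)];print('top',len(t),np.median(t[:,2]),t.min(0),t.max(0))
h=P[(np.hypot(P[:,0]-.637,P[:,1]+.02)<.03)&(P[:,2]>.1)];print('handle',len(h),h.min(0),h.max(0),np.percentile(h[:,2],90))
tp=h[h[:,2]>.12];print(np.median(tp,0),(tp.min(0)+tp.max(0))/2)
q=least_squares(lambda q:np.maximum(np.hypot(*(h[:,:2]-q).T)-.0125,0),[.637,-.02]);
for u,v in[(286,56),(264,187),(170,107),(176,108),(182,105),(262,178),(205,137),(165,60),(230,150),(285,130),(295,165)]:print(u,v,W[v,u])
im=cv2.imread('pics/w1.png');cv2.imwrite('pics/w1z.png',cv2.resize(im[20:220,130:330],None,fx=3,fy=3,interpolation=cv2.INTER_CUBIC))
E
```

```text
sleeve (array([0.523 , 0.0242, 0.1133]), np.float64(0.11287685932130406), 1775, np.float64(0.0004983171162348012))
bench 0.0006695850136066439
top 3036 0.060747866612977736 [ 0.5477 -0.0151  0.054 ] [0.6887 0.1334 0.066 ]
handle 527 [ 0.6237 -0.0324  0.1   ] [ 0.6472 -0.0078  0.1277] 0.12633340803423473
[ 0.6352 -0.0199  0.125 ] [ 0.6355 -0.0204  0.1239]
286 56 [ 0.6337 -0.0191  0.1266]
264 187 [0.5136 0.0234 0.1371]
170 107 [0.6217 0.142  0.0012]
176 108 [0.6137 0.1198 0.0462]
182 105 [0.6155 0.1113 0.0466]
262 178 [0.5226 0.0237 0.1372]
205 137 [0.5704 0.0875 0.0594]
165 60 [0.6741 0.1187 0.0595]
230 150 [0.5488 0.0619 0.0543]
285 130 [ 0.5604 -0.0066  0.0562]
295 165 [ 0.5109 -0.0122  0.0127]
```

View pics/w1z.png

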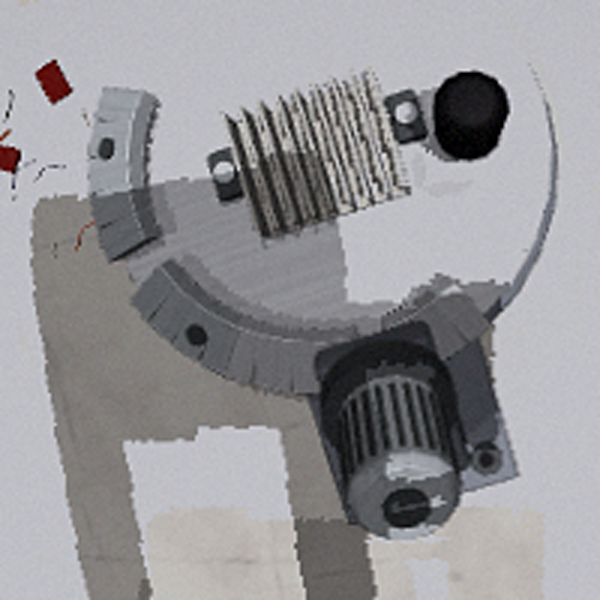

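Run:
```python
from plant import robot
from h import *
s=robot.read_state()
go(s,[.5195,.0238,.1],np.pi/2+.113-.3)
```

```text
t 1.7 pos [0.4992 0.0097 0.2445] yawy -100.078940295189 q6 1.6631170889919302 tilt 0.09596858013599012 | tx ty tz [ 0.0591 -0.058   0.4815] turn 0.003529835965318799
```

Emit:
drive_tool([
  {"jaw":1,"tx":0.059,"ty":-0.058,"tz":0.1,"turn":0.003},
  {"jaw":1,"tx":0.059,"ty":-0.058,"tz":0.2,"turn":0.003},
  {"jaw":1,"tx":0.059,"ty":-0.058,"tz":0.2,"turn":0.003},
  {"jaw":1,"tx":0.059,"ty":-0.058,"tz":0.2,"turn":0.003},
])

```text
t: 2.1
tool_pos: [0.5189, 0.0196, 0.1854]
orientation: [3.127, -0.301, -0.003]
force: [0.0, -0.4, 0.3]
opening: 0.0933
```

Run:
```python
from plant import robot
from h import *
s=robot.read_state()
go(s,[.5195,.0238,.1],np.pi/2+.113-.3)
c=robot.get_calibration('wrist');im,d=robot.read_camera('wrist')
cv2.imwrite('pics/w2.png',im)
P=wcloud(c,d).reshape(-1,3);print(sleevefit(P))
h=P[(np.hypot(P[:,0]-.637,P[:,1]+.02)<.03)&(P[:,2]>.12)];print('handle',len(h),(h.min(0)+h.max(0))/2)
```

```text
t 2.1 pos [0.5189 0.0196 0.1854] yawy -100.98717127940398 q6 1.701826677226681 tilt 0.09832575882142608 | tx ty tz [-0.0002 -0.0143  0.2846] turn -0.001515891724764425
(array([0.5227, 0.0243, 0.1134]), np.float64(0.11022062942456747), 2593, np.float64(0.0004818472094023328))
handle 675 [ 0.6362 -0.02    0.1238]
```

View pics/w2.png

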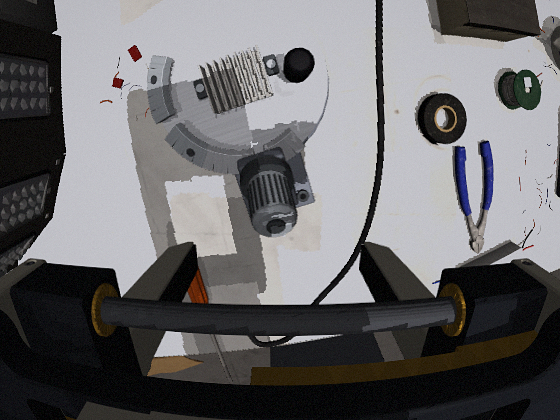

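The sleeve now sits at (270,195), and the fit repeats to within 0.3 mm. Going down around it.

Emit:
drive_tool([
  {"jaw":0.8,"tx":0,"ty":-0.014,"tz":0.1,"turn":0},
  {"jaw":0.75,"tx":0,"ty":-0.014,"tz":0.2,"turn":0},
  {"jaw":0.7,"tx":0,"ty":-0.014,"tz":0.285,"turn":0},
  {"jaw":0.7,"tx":0,"ty":-0.014,"tz":0.285,"turn":0},
  {"jaw":0.6,"tx":0,"ty":-0.014,"tz":0.285,"turn":0},
])

```text
t: 2.65
tool_pos: [0.5213, 0.0243, 0.1019]
orientation: [3.127, -0.3, 0.003]
force: [0.2, -0.4, -0.2]
opening: 0.0612
```

Run:
```python
from plant import robot
from h import *
s=robot.read_state()
go(s,[.5192,.0239,.1],np.pi/2+.113-.3);print(s['force'],s['opening'])
```

```text
t 2.65 pos [0.5213 0.0243 0.1019] yawy -100.95481163429314 q6 1.7103264427663982 tilt 0.10313975924455246 | tx ty tz [-0.0067  0.0025  0.0062] turn -0.0013361159185928929
[ 0.1834 -0.3991 -0.2035] 0.06115477950788234
```

Emit:
drive_tool([
  {"jaw":0.5,"tx":-0.005,"ty":0,"tz":0.005,"turn":0},
  {"jaw":0.3,"tx":-0.005,"ty":0,"tz":0.005,"turn":0},
  {"jaw":0.3,"tx":-0.005,"ty":0,"tz":0.005,"turn":0},
  {"jaw":0.3,"tx":-0.005,"ty":0,"tz":0.005,"turn":0},
  {"jaw":0.3,"tx":-0.005,"ty":0,"tz":0.005,"turn":0},
], force=50)

```text
t: 3.15
tool_pos: [0.5196, 0.0241, 0.0996]
orientation: [3.126, -0.299, 0.003]
force: [-2.1, -3.2, 5.9]
opening: 0.0324
```

Run:
```python
from plant import robot
from h import *
s=robot.read_state()
print(s['force'],s['wrist_torque'],s['opening'])
a=ax(.113);go(s,s['tool_pos']+a*.017,np.pi/2+.113+.5)
```

```text
[-2.0518 -3.1988  5.8575] [-0.95    0.4181 -0.0927] 0.032414990090562194
t 3.15 pos [0.5196 0.0241 0.0996] yawy -100.92955085462883 q6 1.7109614932403738 tilt 0.13090247998833943 | tx ty tz [-0.0286  0.0091 -0.0481] turn -0.2558436872008239
```

Run:
```python
from plant import robot
from h import *
for n in('wrist','side','scene'):
    c=robot.get_calibration(n);im,d=robot.read_camera(n);cv2.imwrite(f'pics/{n}3.png',im)
    if n=='side': cv2.imwrite('pics/side3z.png',cv2.resize(im[180:330,180:380],None,fx=4,fy=4,interpolation=cv2.INTER_CUBIC))
    if n=='scene': cv2.imwrite('pics/scene3z.png',cv2.resize(im[150:300,140:340],None,fx=4,fy=4,interpolation=cv2.INTER_CUBIC))
s=robot.read_state();print(s['opening'],s['force'],s['tool_pos'])
```

```text
0.032835067855276796 [-2.2201 -4.0211  5.5172] [0.5196 0.024  0.0996]
```

View pics/side3z.png

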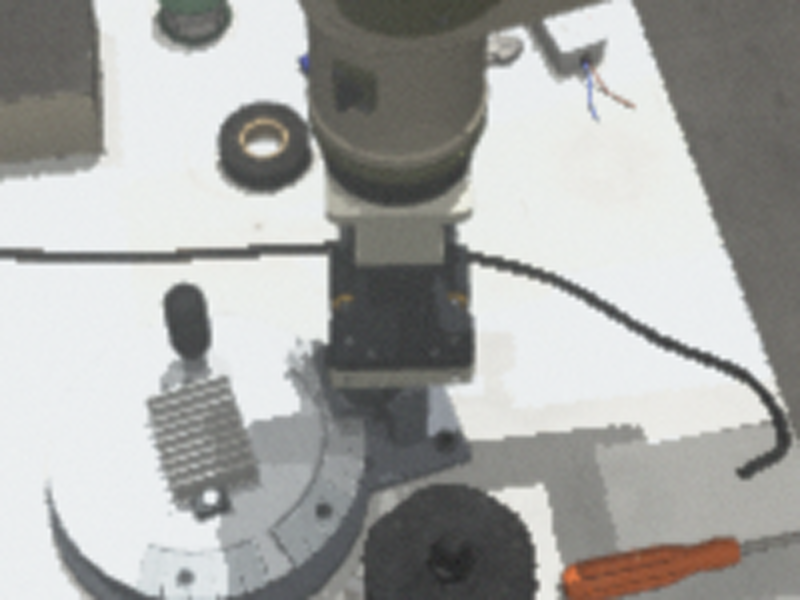

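View pics/scene3z.png

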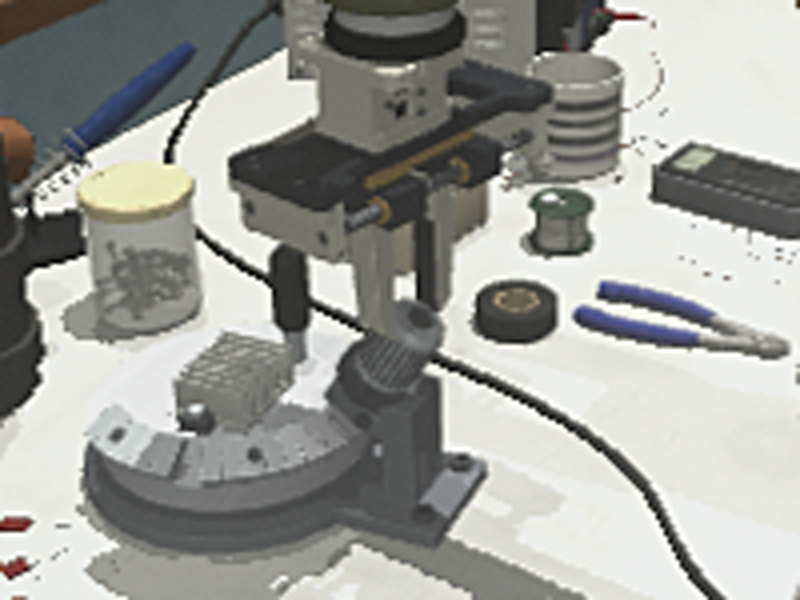

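View pics/wrist3.png

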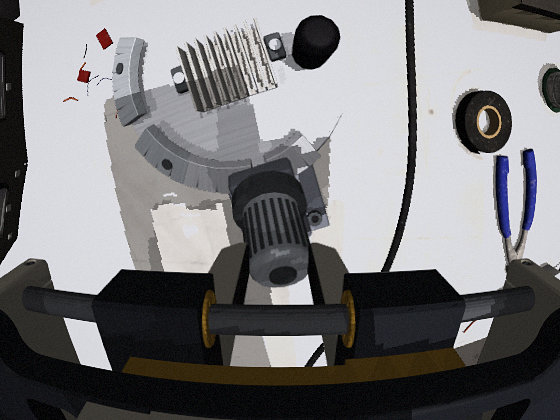

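The fingers straddle the sleeve, with its top at (285,270) in the wrist view. The opening reads 32.4 mm, less than the 38 mm sleeve, so I don't fully trust the hold. I'll pull along the axis and check.

Emit:
drive_tool([
  {"jaw":0.2,"tx":-0.007,"ty":0.002,"tz":-0.012,"turn":0},
  {"jaw":0.2,"tx":-0.014,"ty":0.0045,"tz":-0.024,"turn":0},
  {"jaw":0.2,"tx":-0.021,"ty":0.007,"tz":-0.036,"turn":0},
  {"jaw":0.2,"tx":-0.025,"ty":0.008,"tz":-0.042,"turn":0},
  {"jaw":0.2,"tx":-0.025,"ty":0.008,"tz":-0.042,"turn":0},
], force=60)

```text
t: 3.8
tool_pos: [0.5122, 0.0233, 0.111]
orientation: [3.126, -0.299, 0.004]
force: [6.5, -3.9, -8.3]
opening: 0.0324
```

Run:
```python
from plant import robot
from h import *
s=robot.read_state()
print(s['force'],s['wrist_torque'],s['opening'],s['tool_pos'])
c=robot.get_calibration('wrist');im,d=robot.read_camera('wrist');cv2.imwrite('pics/w4.png',im)
print(sleevefit(wcloud(c,d).reshape(-1,3)))
```

```text
[ 6.5276 -3.927  -8.2544] [-0.9012 -1.2863 -0.0821] 0.03239064801487355 [0.5122 0.0233 0.111 ]
(array([0.5156, 0.0236, 0.1247]), np.float64(0.11127720957463622), 5262, np.float64(0.0004860732862292036))
```

View pics/w4.png

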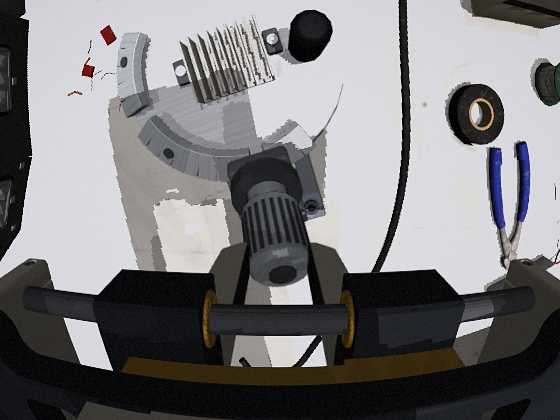

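The sleeve came with the fingers: 13.3 mm out, with 10 N along the axis. Now a little further out, then the counter-clockwise turn.

Emit:
drive_tool([
  {"jaw":0.2,"tx":-0.004,"ty":0.001,"tz":-0.006,"turn":0},
  {"jaw":0.2,"tx":-0.004,"ty":0.001,"tz":-0.006,"turn":-0.03},
  {"jaw":0.2,"tx":-0.004,"ty":0.001,"tz":-0.007,"turn":-0.06},
  {"jaw":0.2,"tx":-0.004,"ty":0.001,"tz":-0.008,"turn":-0.09},
  {"jaw":0.2,"tx":-0.004,"ty":0.001,"tz":-0.009,"turn":-0.12},
  {"jaw":0.2,"tx":-0.004,"ty":0.001,"tz":-0.009,"turn":-0.12},
], force=60)

```text
t: 4.45
tool_pos: [0.51, 0.0243, 0.1139]
orientation: [-3.127, -0.295, -0.001]
force: [-0.2, -0.2, -0.1]
opening: 0.0183
```

Run:
```python
from plant import robot
from h import *
s=robot.read_state()
print(s['force'],s['wrist_torque'],s['opening'],s['tool_pos'])
c=robot.get_calibration('wrist');im,d=robot.read_camera('wrist');cv2.imwrite('pics/w5.png',im)
print(sleevefit(wcloud(c,d).reshape(-1,3),np.array([.5156,.0236,.1247])))
go(s,s['tool_pos'],np.pi/2+.113+.5)
```

```text
[-0.19   -0.1796 -0.0705] [ 0.0049 -0.0131 -0.047 ] 0.018254105185773657 [0.51   0.0243 0.1139]
(array([0.5226, 0.0244, 0.1135]), np.float64(0.0990581739275628), 4415, np.float64(0.0004963179498226333))
t 4.45 pos [0.51   0.0243 0.1139] yawy -79.22127332922685 q6 1.3295447687406066 tilt 0.02250116801742627 | tx ty tz [0. 0. 0.] turn -0.13524214539303508
```

View pics/w5.png

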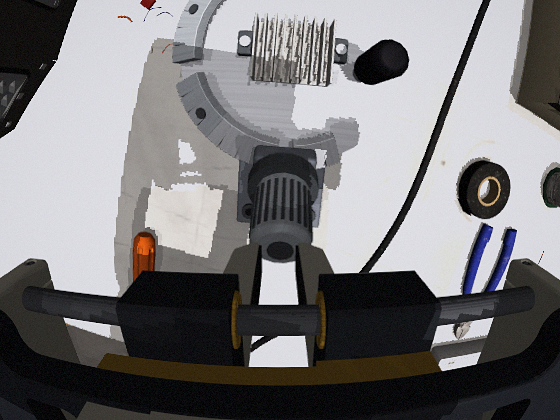

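The turn slipped the fingers off toward -x, and the sleeve sprang home undisturbed. Only part of each pad can have been touching, so I'll measure the real finger geometry from wrist depth.

Run:
```python
from plant import robot
from h import *
s=robot.read_state()
c=robot.get_calibration('wrist');im,d=robot.read_camera('wrist')
W=wcloud(c,d);Rm=R.from_rotvec(s['orientation']).as_matrix()
T=(W-s['tool_pos'])@Rm
np.save('pics/T.npy',T)
print('opening',s['opening'])
for y0 in range(236,330,8):
    print(y0,[tuple(np.round(T[y0,x]*1e3).astype(int)) for x in (215,225,235,243,247,251,255,300,305,310,320,330)])
cv2.imwrite('pics/w6z.png',cv2.resize(im[225:335,190:370],None,fx=4,fy=4,interpolation=cv2.INTER_CUBIC))
def wproj(p):
    q=(np.array(p)-c['eye'])@R.from_rotvec(c['attitude']).as_matrix();th=np.arctan2(np.hypot(q[0],q[1]),q[2]);k=th/np.hypot(q[0],q[1])
    return q[0]*k*c['fx']+c['cx'],q[1]*k*c['fy']+c['cy']
for z in(0,-.0188,-.04,-.06):print(z,wproj(s['tool_pos']+Rm[:,2]*z))
```

```text
opening 0.01827365954553713
236 [(np.int64(-41), np.int64(-65), np.int64(114)), (np.int64(-40), np.int64(-54), np.int64(113)), (np.int64(-41), np.int64(-44), np.int64(114)), (np.int64(-41), np.int64(-36), np.int64(114)), (np.int64(-40), np.int64(-31), np.int64(113)), (np.int64(9), np.int64(-16), np.int64(-17)), (np.int64(10), np.int64(-13), np.int64(-22)), (np.int64(11), np.int64(12), np.int64(-24)), (np.int64(10), np.int64(15), np.int64(-22)), (np.int64(8), np.int64(19), np.int64(-17)), (np.int64(-41), np.int64(43), np.int64(114)), (np.int64(-41), np.int64(53), np.int64(114))]
244 [(np.int64(-49), np.int64(-65), np.int64(113)), (np.int64(-49), np.int64(-55), np.int64(114)), (np.int64(-49), np.int64(-44), np.int64(113)), (np.int64(-49), np.int64(-36), np.int64(113)), (np.int64(-49), np.int64(-32), np.int64(113)), (np.int64(9), np.int64(-15), np.int64(-32)), (np.int64(9), np.int64(-12), np.int64(-32)), (np.int64(10), np.int64(12), np.int64(-32)), (np.int64(9), np.int64(15), np.int64(-32)), (np.int64(2), np.int64(19), np.int64(-15)), (np.int64(-49), np.int64(43), np.int64(114)), (np.in
[... 5239 characters left out ...]
), (np.int64(29), np.int64(-7), np.int64(-131)), (np.int64(28), np.int64(-7), np.int64(-131)), (np.int64(28), np.int64(-6), np.int64(-130)), (np.int64(27), np.int64(5), np.int64(-130)), (np.int64(27), np.int64(7), np.int64(-130)), (np.int64(29), np.int64(8), np.int64(-132)), (np.int64(28), np.int64(10), np.int64(-131)), (np.int64(33), np.int64(11), np.int64(-137))]
0 (np.float64(277.8687767840373), np.float64(239.1381395675385))
-0.0188 (np.float64(277.8856408132044), np.float64(250.5785116850348))
-0.04 (np.float64(277.9091120362561), np.float64(266.22431786359))
-0.06 (np.float64(277.9371526353225), np.float64(284.5152694499233))<stdin>:10: RuntimeWarning: invalid value encountered in cast
```

View pics/w6z.png

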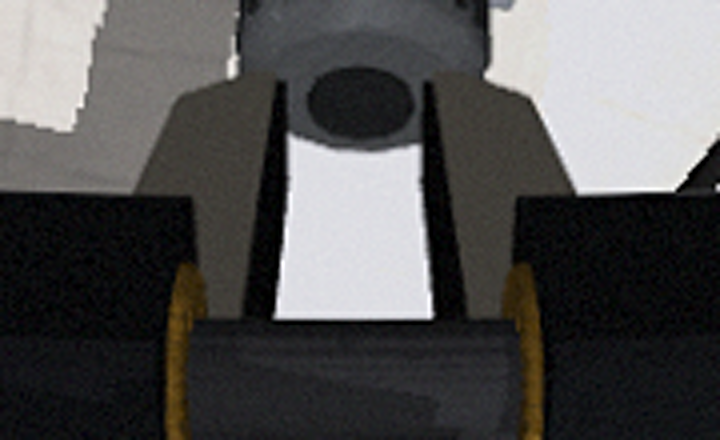

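Run:
```python
from plant import robot
from h import *
c=dict(np.load('pics/w1.npz'));d=c.pop('d');W=wcloud(c,d)
# camera pose in tool frame const: get from current
s=robot.read_state();c2=robot.get_calibration('wrist')
Rt=R.from_rotvec(s['orientation']).as_matrix();Rc=R.from_rotvec(c2['attitude']).as_matrix()
Rct=Rt.T@Rc;pt=Rt.T@(c2['eye']-s['tool_pos']);print(pt,Rct)
R1=R.from_rotvec(c['attitude']).as_matrix()
T=((W-c['eye'])@R1)@Rct.T+pt
for y0 in range(240,300,6):
    print(y0,[tuple((T[y0,x]*1e3).round().tolist()) for x in (166,174,182,190,194,363,368,376,384)])
```

```text
[ 0.0753 -0.     -0.1955] [[-0.0011 -0.9629 -0.27  ]
 [ 1.     -0.0014  0.001 ]
 [-0.0013 -0.27    0.9629]]
240 [(-97.0, -169.0, 243.0), (-97.0, -156.0, 245.0), (-97.0, -143.0, 244.0), (-87.0, -124.0, 221.0), (-88.0, -118.0, 222.0), (-96.0, 126.0, 243.0), (-96.0, 134.0, 242.0), (-97.0, 147.0, 244.0), (-98.0, 160.0, 245.0)]
246 [(-107.0, -170.0, 244.0), (10.0, -57.0, -37.0), (9.0, -53.0, -35.0), (9.0, -48.0, -35.0), (8.0, -46.0, -32.0), (8.0, 47.0, -32.0), (9.0, 49.0, -35.0), (9.0, 54.0, -36.0), (9.0, 58.0, -37.0)]
252 [(10.0, -58.0, -46.0), (10.0, -54.0, -45.0), (10.0, -50.0, -45.0), (8.0, -47.0, -40.0), (5.0, -46.0, -34.0), (6.0, 46.0, -36.0), (7.0, 48.0, -40.0), (9.0, 51.0, -44.0), (9.0, 56.0, -45.0)]
258 [(9.0, -56.0, -52.0), (9.0, -52.0, -52.0), (9.0, -48.0, -51.0), (6.0, -46.0, -44.0), (2.0, -46.0, -35.0), (2.0, 47.0, -36.0), (6.0, 47.0, -45.0), (9.0, 49.0, -52.0), (9.0, 53.0, -52.0)]
264 [(10.0, -54.0, -60.0), (10.0, -50.0, -60.0), (8.0, -47.0, -55.0), (3.0, -46.0, -45.0), (-2.0, -47.0, -35.0), (-1.0, 47.0, -37.0), (4.0, 47.0, -47.0), (8.0, 48.0, -56.0), (10.0, 50.0, -61.0)]
27
[... 299 characters left out ...]
0.0), (-7.0, 47.0, -41.0), (-3.0, 47.0, -48.0), (4.0, 47.0, -62.0), (8.0, 48.0, -69.0)]
282 [(9.0, -48.0, -77.0), (7.0, -46.0, -72.0), (1.0, -46.0, -61.0), (-7.0, -47.0, -47.0), (-167.0, -131.0, 244.0), (-168.0, 133.0, 244.0), (-5.0, 47.0, -50.0), (2.0, 47.0, -63.0), (8.0, 46.0, -74.0)]
288 [(8.0, -48.0, -80.0), (4.0, -46.0, -73.0), (-2.0, -47.0, -62.0), (-179.0, -139.0, 245.0), (-180.0, -133.0, 247.0), (-179.0, 134.0, 244.0), (-8.0, 47.0, -52.0), (-0.0, 46.0, -66.0), (6.0, 46.0, -76.0)]
294 [(8.0, -46.0, -84.0), (2.0, -46.0, -74.0), (-5.0, -47.0, -62.0), (-190.0, -141.0, 245.0), (-190.0, -134.0, 245.0), (-189.0, 135.0, 243.0), (-191.0, 144.0, 244.0), (-3.0, 46.0, -67.0), (3.0, 47.0, -76.0)]
```

Wrist depth puts the visible finger ends 33 mm behind the reported TCP, and the gripper body starts at -119 mm, which matches the given sizes with the same shift. It also explains the 32.4 mm chord and the slip: only the very tips held the rim of the sleeve's top. From here I take tip = TCP + 33 mm upward. I'll back off, realign and check.

Run:
```python
from plant import robot
from h import *
s=robot.read_state()
go(s,[.5193,.0241,.067],np.pi/2+.11-.3)
```

```text
t 4.55 pos [0.51   0.0242 0.1139] yawy -79.4703613337465 q6 1.3338226164453792 tilt 0.019104190636697986 | tx ty tz [0.0302 0.0061 0.1562] turn 0.1189768709652175
```

Emit:
drive_tool([
  {"jaw":0.2,"tx":0,"ty":0,"tz":-0.12,"turn":0},
  {"jaw":0.7,"tx":0.03,"ty":0.006,"tz":-0.12,"turn":0.05},
  {"jaw":0.7,"tx":0.03,"ty":0.006,"tz":-0.12,"turn":0.09},
  {"jaw":0.7,"tx":0.03,"ty":0.006,"tz":-0.12,"turn":0.119},
  {"jaw":0.7,"tx":0.03,"ty":0.006,"tz":-0.12,"turn":0.119},
])

```text
t: 5.05
tool_pos: [0.5192, 0.024, 0.1497]
orientation: [-3.127, 0.299, -0.0]
force: [-1.4, -0.6, 0.1]
opening: 0.0456
```

Run:
```python
from plant import robot
from h import *
s=robot.read_state();print(s['opening'])
c=robot.get_calibration('wrist');im,d=robot.read_camera('wrist');cv2.imwrite('pics/w7.png',im)
g,psi,_,e=sleevefit(wcloud(c,d).reshape(-1,3));print(g,psi,e)
n='side';im,d=robot.read_camera(n);c=robot.get_calibration(n);W=cloud(c,d);np.save('pics/Ws7.npy',W);cv2.imwrite('pics/side7.png',im)
m=(abs(W[...,0]-s['tool_pos'][0])<.012)&(abs(W[...,1]-s['tool_pos'][1])<.07)&(W[...,2]>s['tool_pos'][2]-.02)&(W[...,2]<s['tool_pos'][2]+.2)
P=W[m];print('side finger pts',len(P),np.percentile(P[:,2],[0,2,5,10,50]))
print(sorted(P[:,2])[:10],P[np.argsort(P[:,2])[:6]])
go(s,[.5193,.0241,.067],np.pi/2+.11-.3)
```

```text
0.045603534966673805
[0.5227 0.0243 0.1134] 0.10606403958198878 0.00048712829802944127
side finger pts 350 [0.1298 0.1317 0.1348 0.2869 0.3069]
[np.float64(0.129842789960379), np.float64(0.13033327199328704), np.float64(0.1304092031506392), np.float64(0.1307280207922995), np.float64(0.13087371195182917), np.float64(0.1311349196230055), np.float64(0.13139545355307347), np.float64(0.1317535326928706), np.float64(0.13177426423625704), np.float64(0.1323014710493866)] [[0.5115 0.0412 0.1298]
 [0.5307 0.0346 0.1303]
 [0.5176 0.0376 0.1304]
 [0.5188 0.0427 0.1307]
 [0.521  0.0423 0.1309]
 [0.5226 0.0395 0.1311]]
t 5.05 pos [0.5192 0.024  0.1497] yawy -100.93813557567614 q6 1.7092516022698925 tilt 0.005289889466642838 | tx ty tz [ 0.0004 -0.0002  0.2758] turn -0.00028854148994733895
```

View pics/w7.png

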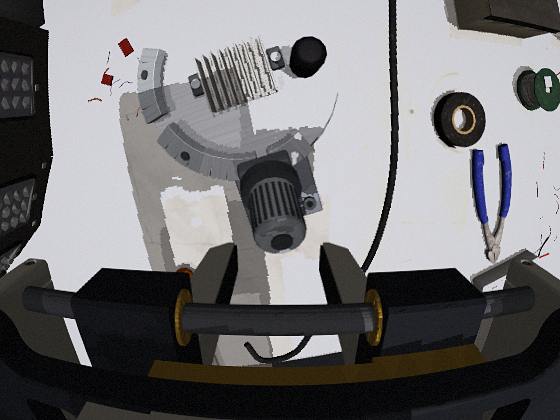

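The sleeve at (270,200) lies between the open fingertips (row 243). Descending in two stages with a force check.

Emit:
drive_tool([
  {"jaw":0.75,"tx":0,"ty":0,"tz":0,"turn":0},
  {"jaw":0.75,"tx":0,"ty":0,"tz":0.07,"turn":0},
  {"jaw":0.75,"tx":0,"ty":0,"tz":0.14,"turn":0},
  {"jaw":0.75,"tx":0,"ty":0,"tz":0.2,"turn":0},
  {"jaw":0.75,"tx":0,"ty":0,"tz":0.2,"turn":0},
])

```text
t: 5.65
tool_pos: [0.5168, 0.0241, 0.0867]
orientation: [3.128, -0.293, -0.008]
force: [0.2, -0.0, -0.4]
opening: 0.0694
```

Emit:
drive_tool([
  {"jaw":0.7,"tx":0,"ty":0,"tz":0.03,"turn":0},
  {"jaw":0.7,"tx":0,"ty":0,"tz":0.055,"turn":0},
  {"jaw":0.7,"tx":0,"ty":0,"tz":0.075,"turn":0},
  {"jaw":0.6,"tx":0,"ty":0,"tz":0.075,"turn":0},
  {"jaw":0.5,"tx":0,"ty":0,"tz":0.075,"turn":0},
])

```text
t: 6.15
tool_pos: [0.5192, 0.024, 0.0673]
orientation: [3.128, -0.294, 0.0]
force: [0.7, -0.1, 1.0]
opening: 0.0537
```

Run:
```python
from plant import robot
from h import *
s=robot.read_state();print(s['opening'],s['force'])
go(s,[.5193,.0241,.067],np.pi/2+.11-.3)
```

```text
0.05367881094152778 [ 0.6588 -0.0637  0.9771]
t 6.15 pos [0.5192 0.024  0.0673] yawy -100.73187482596984 q6 1.7056071821226013 tilt 0.008132192284306713 | tx ty tz [ 0.0001 -0.0004  0.0011] turn 0.0008573515639766155
```

Emit:
drive_tool([
  {"jaw":0.35,"tx":0,"ty":0,"tz":0,"turn":0},
  {"jaw":0.2,"tx":0,"ty":0,"tz":0,"turn":0},
  {"jaw":0.2,"tx":0,"ty":0,"tz":0,"turn":0},
  {"jaw":0.2,"tx":0,"ty":0,"tz":0,"turn":0},
], force=50)

```text
t: 6.55
tool_pos: [0.5198, 0.0251, 0.0678]
orientation: [-3.126, 0.293, -0.002]
force: [1.2, 6.0, 1.1]
opening: 0.0397
```

Run:
```python
from plant import robot
from h import *
s=robot.read_state();print(s['opening'],s['force'],s['wrist_torque'])
a=ax(.11);go(s,s['tool_pos']+a*.0165,np.pi/2+.11-.3)
```

```text
0.03971157629226302 [1.2136 5.9834 1.0866] [ 1.2712 -0.1915  0.213 ]
t 6.55 pos [0.5198 0.0251 0.0678] yawy -100.70689578454477 q6 1.7054456729820586 tilt 0.13395617982559835 | tx ty tz [-0.0278  0.0084 -0.0467] turn 0.0009961240163382156
```

The opening is now 39.7 mm, which fits a 38 mm cylinder held slightly skewed. Pulling out again.

Emit:
drive_tool([
  {"jaw":0.2,"tx":-0.007,"ty":0.002,"tz":-0.012,"turn":0},
  {"jaw":0.2,"tx":-0.014,"ty":0.004,"tz":-0.024,"turn":0},
  {"jaw":0.2,"tx":-0.021,"ty":0.006,"tz":-0.036,"turn":0},
  {"jaw":0.2,"tx":-0.027,"ty":0.008,"tz":-0.045,"turn":0},
  {"jaw":0.2,"tx":-0.027,"ty":0.008,"tz":-0.045,"turn":0},
], force=60)

```text
t: 7.05
tool_pos: [0.5117, 0.0243, 0.0808]
orientation: [-3.126, 0.293, -0.004]
force: [7.3, 5.8, -8.5]
opening: 0.0396
```

Run:
```python
from plant import robot
from h import *
s=robot.read_state();print(s['opening'],s['force'],s['wrist_torque'],s['tool_pos'])
c=robot.get_calibration('wrist');im,d=robot.read_camera('wrist');cv2.imwrite('pics/w8.png',im)
g,psi,_,e=sleevefit(wcloud(c,d).reshape(-1,3),np.array([.5156,.0236,.1247]));print(g,psi,e, 'out',(g-[.5227,.0243,.1134])@ax(.11))
```

```text
0.039645630862550914 [ 7.2505  5.7701 -8.4845] [ 1.3375 -1.2224  0.2539] [0.5117 0.0243 0.0808]
[0.5148 0.0238 0.126 ] 0.10233264892753141 0.0004800930140080942 out 0.014884583506256346
```

Emit:
drive_tool([
  {"jaw":0.2,"tx":-0.002,"ty":0.001,"tz":-0.004,"turn":-0.02},
  {"jaw":0.2,"tx":-0.002,"ty":0.001,"tz":-0.004,"turn":-0.05},
  {"jaw":0.2,"tx":-0.002,"ty":0.001,"tz":-0.004,"turn":-0.08},
  {"jaw":0.2,"tx":-0.003,"ty":0.001,"tz":-0.005,"turn":-0.11},
  {"jaw":0.2,"tx":-0.003,"ty":0.001,"tz":-0.005,"turn":-0.13},
  {"jaw":0.2,"tx":-0.003,"ty":0.001,"tz":-0.005,"turn":-0.13},
], force=60)

```text
t: 7.7
tool_pos: [0.5106, 0.0208, 0.0818]
orientation: [3.118, 0.348, 0.002]
force: [6.2, -5.9, -9.4]
opening: 0.037
```

Run:
```python
from plant import robot
from h import *
s=robot.read_state();print(s['opening'],s['force'],s['wrist_torque'],s['tool_pos'])
c=robot.get_calibration('wrist');im,d=robot.read_camera('wrist');cv2.imwrite('pics/w9.png',im)
g,psi,_,e=sleevefit(wcloud(c,d).reshape(-1,3),np.array([.5156,.0236,.1247]));print(g,psi,e, 'out',(g-[.5227,.0243,.1134])@ax(.11))
go(s,s['tool_pos'],np.pi/2+.11+.55)
```

```text
0.03702590720002688 [ 6.2294 -5.9214 -9.4374] [-2.2037 -1.2303 -0.6948] [0.5106 0.0208 0.0818]
[0.5156 0.0238 0.1247] 0.10049524950912636 0.0005057851272932002 out 0.013352576032038306
t 7.7 pos [0.5106 0.0208 0.0818] yawy -77.27607275251366 q6 1.2928050519825856 tilt 0.23246291303207986 | tx ty tz [0. 0. 0.] turn -0.13939604017304444
```

View pics/w9.png

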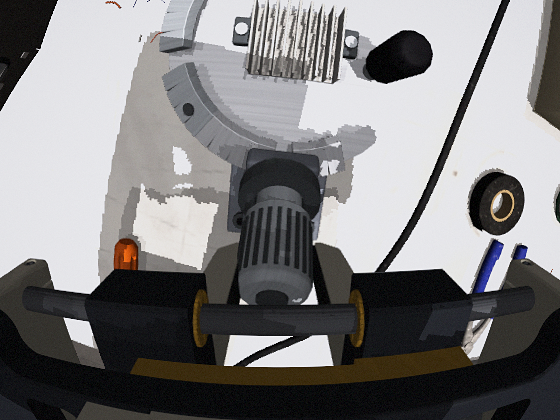

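Still held, at 13.4 mm out. Continuing the turn with a little extra pull.

Emit:
drive_tool([
  {"jaw":0.2,"tx":-0.004,"ty":0,"tz":-0.006,"turn":-0.02},
  {"jaw":0.2,"tx":-0.006,"ty":0,"tz":-0.009,"turn":-0.05},
  {"jaw":0.2,"tx":-0.007,"ty":0,"tz":-0.011,"turn":-0.08},
  {"jaw":0.2,"tx":-0.008,"ty":0,"tz":-0.013,"turn":-0.11},
  {"jaw":0.2,"tx":-0.008,"ty":0,"tz":-0.013,"turn":-0.14},
  {"jaw":0.2,"tx":-0.008,"ty":0,"tz":-0.013,"turn":-0.14},
], force=60)

```text
t: 8.35
tool_pos: [0.5089, 0.018, 0.0861]
orientation: [2.964, 1.018, 0.001]
force: [7.0, -14.8, -8.7]
opening: 0.0398
```

Run:
```python
from plant import robot
from h import *
s=robot.read_state();print(s['opening'],s['force'],s['wrist_torque'],s['tool_pos'])
c=robot.get_calibration('wrist');im,d=robot.read_camera('wrist');cv2.imwrite('pics/w10.png',im)
g,psi,_,e=sleevefit(wcloud(c,d).reshape(-1,3),np.array([.5156,.0236,.1247]));print(g,psi,e, 'out',(g-[.5227,.0243,.1134])@ax(.11))
for n,(x0,y0) in dict(scene=(200,200),side=(230,220)).items():
    im,d=robot.read_camera(n);cv2.imwrite(f'pics/{n}10z.png',cv2.resize(im[y0:y0+90,x0:x0+120],None,fx=6,fy=6,interpolation=cv2.INTER_CUBIC))
go(s,s['tool_pos'],np.pi/2+.11+.55)
```

```text
0.03978509583756992 [  6.9513 -14.8077  -8.7455] [-4.1341 -1.8261 -1.0414] [0.5089 0.018  0.0861]
[0.515  0.0238 0.1256] 0.09990685834876747 0.0005219132464364153 out 0.014389582606955942
t 8.35 pos [0.5089 0.018  0.0861] yawy -52.082405346216234 q6 0.850952121904653 tilt 0.4432713925692591 | tx ty tz [0. 0. 0.] turn 0.0005687787508301183
```

View pics/w10.png

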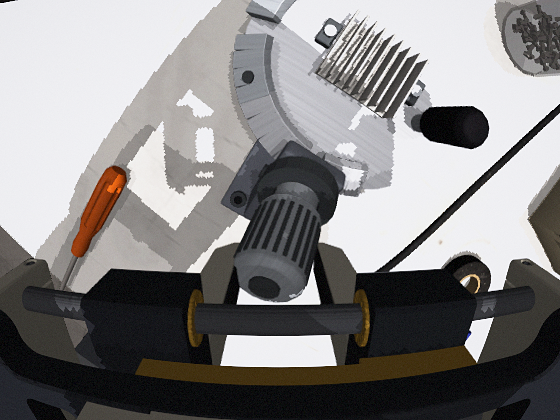

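View pics/scene10z.png

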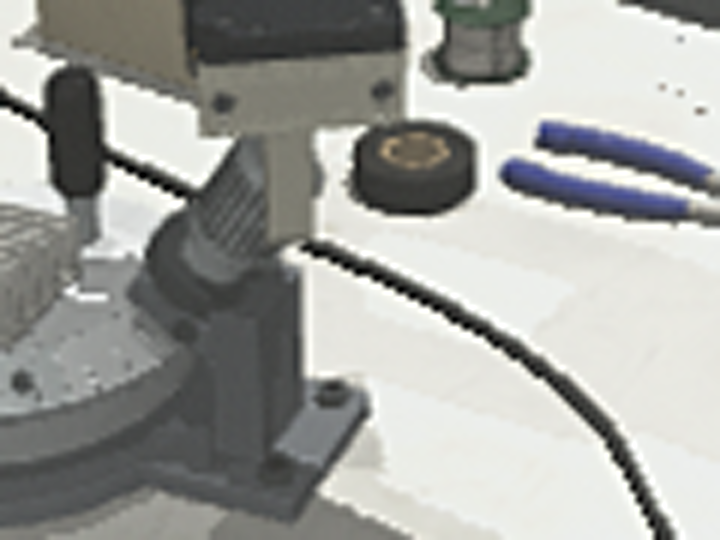

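The plunger is 14.4 mm out after 0.85 rad of tool turn. I'll ease it down 3.5 mm and let go, to see whether the tab holds on the crown.

Emit:
drive_tool([
  {"jaw":0.2,"tx":0.003,"ty":0.0015,"tz":0.005,"turn":0},
  {"jaw":0.2,"tx":0.005,"ty":0.003,"tz":0.01,"turn":0},
  {"jaw":0.2,"tx":0.005,"ty":0.003,"tz":0.01,"turn":0},
])

```text
t: 8.8
tool_pos: [0.5106, 0.0183, 0.0834]
orientation: [2.966, 1.013, 0.001]
force: [4.4, -15.4, -5.7]
opening: 0.0394
```

Run:
```python
from plant import robot
from h import *
s=robot.read_state();print(s['opening'],s['force'],s['wrist_torque'],s['tool_pos'])
c=robot.get_calibration('wrist');im,d=robot.read_camera('wrist');cv2.imwrite('pics/w11.png',im)
g,psi,_,e=sleevefit(wcloud(c,d).reshape(-1,3),np.array([.5156,.0236,.1247]));print(g,psi,e, 'out',(g-[.5227,.0243,.1134])@ax(.11))
```

```text
0.039406816321518295 [  4.4087 -15.425   -5.7069] [-4.1656 -1.376  -1.0178] [0.5106 0.0183 0.0834]
[0.5166 0.024  0.1229] 0.09738961975449552 0.000520367964179291 out 0.011303439861178228
```

The axial force is dropping at 11.3 mm, which suggests the tab is seating. Letting go.

Emit:
drive_tool([
  {"jaw":0.5,"tx":0.005,"ty":0,"tz":0,"turn":0},
  {"jaw":0.75,"tx":0.005,"ty":0,"tz":0,"turn":0},
  {"jaw":0.75,"tx":0.005,"ty":0,"tz":0,"turn":0},
  {"jaw":0.75,"tx":0.005,"ty":0,"tz":-0.15,"turn":0},
  {"jaw":0.75,"tx":0.005,"ty":0,"tz":-0.25,"turn":0},
])

```text
t: 9.35
tool_pos: [0.5103, 0.0239, 0.1596]
orientation: [-2.971, -1.02, -0.0]
force: [0.5, -0.1, 1.0]
opening: 0.069
```

Run:
```python
from plant import robot
from h import *
s=robot.read_state();print(s['opening'],s['force'],s['wrist_torque'],s['tool_pos'])
c=robot.get_calibration('wrist');im,d=robot.read_camera('wrist');cv2.imwrite('pics/w12.png',im)
P=wcloud(c,d).reshape(-1,3)
g,psi,_,e=sleevefit(P,np.array([.5156,.0236,.1247]));print(g,psi,e, 'out',(g-[.5227,.0243,.1134])@ax(.11))
h=P[(np.hypot(P[:,0]-.637,P[:,1]+.02)<.03)&(P[:,2]>.12)];print('handle',len(h),(h.min(0)+h.max(0))/2)
C=np.array([.64,.0395]);H=np.array([.636,-.02]);print(np.degrees(np.arctan2(*(H-C)[::-1])),np.linalg.norm(H-C))
go(s,[.636,-.02,.15],0)
```

```text
0.0689764951404825 [ 0.4755 -0.0685  0.9575] [-0.0079 -0.0265 -0.0005] [0.5103 0.0239 0.1596]
[0.5171 0.0237 0.1227] 0.12161214201327028 0.0004811297176970583 out 0.010873392218544588
handle 648 [ 0.6357 -0.0195  0.1239]
-93.84603009004738 0.05963430220938281
t 9.35 pos [0.5103 0.0239 0.1596] yawy -52.11333896960203 q6 0.855709765806423 tilt 0.020456135203534287 | tx ty tz [0.2407 0.3728 0.0322] turn -0.28951854983112235
```

View pics/w12.png

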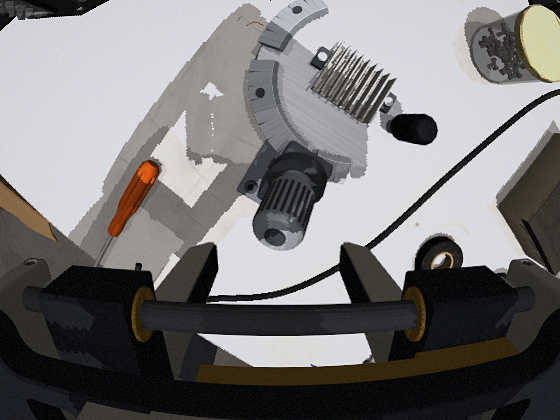

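The sleeve stays out at 10.9 mm by itself. The handle top is at (412,128) in this picture, at (0.636,-0.020). Going over it.

Emit:
drive_tool([
  {"jaw":0.6,"tx":0.08,"ty":0.12,"tz":0,"turn":-0.045},
  {"jaw":0.55,"tx":0.16,"ty":0.25,"tz":0,"turn":-0.09},
  {"jaw":0.55,"tx":0.241,"ty":0.372,"tz":0,"turn":-0.135},
  {"jaw":0.55,"tx":0.241,"ty":0.372,"tz":0,"turn":-0.18},
  {"jaw":0.55,"tx":0.241,"ty":0.372,"tz":0,"turn":-0.225},
  {"jaw":0.55,"tx":0.241,"ty":0.372,"tz":0,"turn":-0.267},
  {"jaw":0.55,"tx":0.241,"ty":0.372,"tz":0,"turn":-0.267},
])

```text
t: 10.1
tool_pos: [0.636, -0.0198, 0.1576]
orientation: [-2.296, -2.144, 0.0]
force: [-0.8, -0.5, -0.0]
opening: 0.0511
```

Run:
```python
from plant import robot
from h import *
s=robot.read_state();print(s['opening'])
c=robot.get_calibration('wrist');im,d=robot.read_camera('wrist');cv2.imwrite('pics/w13.png',im)
P=wcloud(c,d).reshape(-1,3)
h=P[(np.hypot(P[:,0]-.637,P[:,1]+.02)<.03)&(P[:,2]>.118)&(P[:,2]<.135)];print('handle',len(h),(h.min(0)+h.max(0))/2,h.min(0),h.max(0))
go(s,[.636,-.0198,.051],np.radians(-4))
```

```text
0.0510930585953277
handle 786 [ 0.6363 -0.0195  0.1228] [ 0.6242 -0.0311  0.118 ] [ 0.6484 -0.0078  0.1276]
t 10.1 pos [ 0.636  -0.0198  0.1576] yawy -3.9360782874918834 q6 -0.04322236777994392 tilt 0.022242426374348732 | tx ty tz [ 0.0001 -0.0001  0.3555] turn 0.00035512062504510243
```

View pics/w13.png

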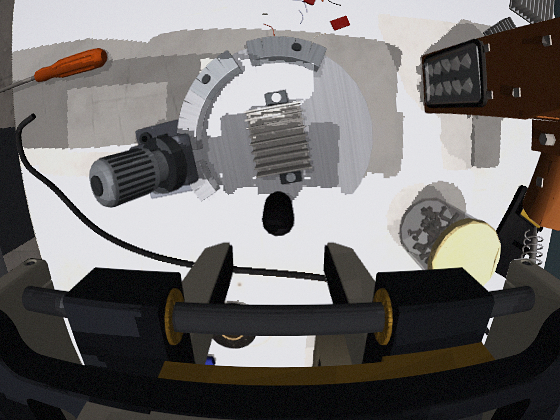

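The handle top at (278,212) is centred between the fingers. Going down and gripping lightly.

Emit:
drive_tool([
  {"jaw":0.55,"tx":0,"ty":0,"tz":0.1,"turn":0},
  {"jaw":0.55,"tx":0,"ty":0,"tz":0.2,"turn":0},
  {"jaw":0.55,"tx":0,"ty":0,"tz":0.3,"turn":0},
  {"jaw":0.5,"tx":0,"ty":0,"tz":0.345,"turn":0},
  {"jaw":0.4,"tx":0,"ty":0,"tz":0.345,"turn":0},
  {"jaw":0.3,"tx":0,"ty":0,"tz":0.345,"turn":0},
  {"jaw":0.15,"tx":0,"ty":0,"tz":0.345,"turn":0},
  {"jaw":0.15,"tx":0,"ty":0,"tz":0.345,"turn":0},
], force=15)

```text
t: 10.95
tool_pos: [0.6373, -0.0203, 0.0568]
orientation: [2.298, 2.139, 0.003]
force: [-1.8, -0.1, 4.0]
opening: 0.0244
```

Run:
```python
from plant import robot
from h import *
s=robot.read_state();print(s['opening'],s['force'],s['wrist_torque'])
C=np.array([.640,.038]);p=s['tool_pos'];th0=np.arctan2(p[1]-C[1],p[0]-C[0]);r=np.hypot(*(p[:2]-C));print(np.degrees(th0),r)
Rm=R.from_rotvec(s['orientation']).as_matrix()
for th in np.arange(.1,.75,.1):
    t=np.array([*(C+r*np.array([np.cos(th0+th),np.sin(th0+th)])),p[2]])
    print(round(th,2),Rm.T@(t-p)/.3,-th/np.pi)
```

```text
0.02436999849512308 [-1.7832 -0.0989  4.037 ] [-0.0127  0.311   0.0469]
-92.66469735162897 0.058378843913899955
0.1 [0.0015 0.0194 0.0001] -0.03183098861837907
0.2 [0.0048 0.0386 0.0001] -0.06366197723675814
0.3 [0.0101 0.0573 0.0002] -0.09549296585513722
0.4 [0.0172 0.0754 0.0002] -0.12732395447351627
0.5 [0.0261 0.0927 0.0003] -0.15915494309189535
0.6 [0.0367 0.109  0.0003] -0.1909859317102744
0.7 [0.0489 0.1242 0.0004] -0.2228169203286535
```

The handle is gripped (24.4 mm). Swinging to about 0.4 rad, then checking.

Emit:
drive_tool([
  {"jaw":0.15,"tx":0.0015,"ty":0.019,"tz":0,"turn":-0.032},
  {"jaw":0.15,"tx":0.005,"ty":0.039,"tz":0,"turn":-0.064},
  {"jaw":0.15,"tx":0.01,"ty":0.057,"tz":0,"turn":-0.095},
  {"jaw":0.15,"tx":0.017,"ty":0.075,"tz":0,"turn":-0.127},
  {"jaw":0.15,"tx":0.017,"ty":0.075,"tz":0,"turn":-0.127},
], force=15)

```text
t: 11.45
tool_pos: [0.6606, -0.0166, 0.0568]
orientation: [1.825, 2.554, 0.003]
force: [-1.1, 1.0, 7.3]
opening: 0.0248
```

Run:
```python
from plant import robot
from h import *
s=robot.read_state();print(s['opening'],s['force'],s['wrist_torque'])
C=np.array([.640,.038]);p=s['tool_pos'];print('angle',np.degrees(np.arctan2(p[1]-C[1],p[0]-C[0])),np.hypot(*(p[:2]-C)))
c=robot.get_calibration('wrist');im,d=robot.read_camera('wrist');cv2.imwrite('pics/w14.png',im)
print(sleevefit(wcloud(c,d).reshape(-1,3),np.array([.5171,.0237,.1227])))
go(s,p)
```

```text
0.02479963223899197 [-1.1241  0.9565  7.3068] [-0.0362  0.3441  0.1832]
angle -69.34260831315694 0.05831346535745999
(array([0.5191, 0.0244, 0.119 ]), np.float64(0.10555142804087202), 6242, np.float64(0.0004947837765771953))
t 11.45 pos [ 0.6606 -0.0166  0.0568] yawy 18.906011951939377 q6 -0.4327027213662966 tilt 0.1974301969262867 | tx ty tz [0. 0. 0.] turn
```

View pics/w14.png

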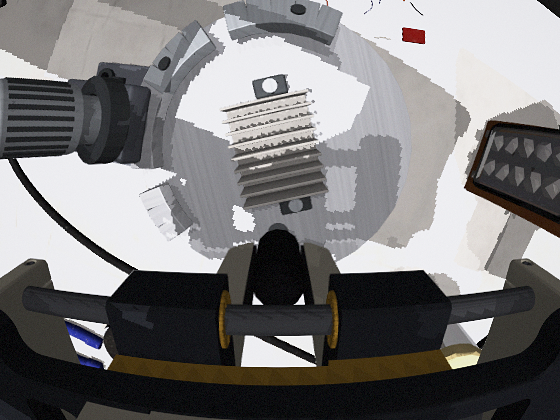

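Run:
```python
from plant import robot
from h import *
for n,(x0,y0) in dict(scene=(180,190),side=(230,220)).items():
    im,d=robot.read_camera(n);c=robot.get_calibration(n)
    g,psi,k,e=sleevefit(cloud(c,d).reshape(-1,3),np.array([.5171,.0237,.1227]));print(n,g,psi,k,e,'out',(g-[.5227,.0243,.1134])@ax(.11))
    cv2.imwrite(f'pics/{n}15z.png',cv2.resize(im[y0:y0+90,x0:x0+120],None,fx=6,fy=6,interpolation=cv2.INTER_CUBIC))
s=robot.read_state()
C=np.array([.640,.038]);p=s['tool_pos'];th0=np.arctan2(p[1]-C[1],p[0]-C[0]);r=np.hypot(*(p[:2]-C))
Rm=R.from_rotvec(s['orientation']).as_matrix()
for th in np.arange(.1,.55,.1):
    t=np.array([*(C+r*np.array([np.cos(th0+th),np.sin(th0+th)])),p[2]])
    print(round(th,2),Rm.T@(t-p)/.3,-th/np.pi)
```

```text
scene [0.5169 0.0245 0.1229] 0.1418826900945109 350 0.0007173807137590502 out 0.01104374750038446
side [0.5187 0.0241 0.1221] 0.1281045215352507 372 0.00091884026616771 out 0.009527663881942525
0.1 [0.0015 0.0194 0.0001] -0.03183098861837907
0.2 [0.0049 0.0385 0.0001] -0.06366197723675814
0.3 [0.0103 0.0572 0.0002] -0.09549296585513722
0.4 [0.0174 0.0752 0.0002] -0.12732395447351627
0.5 [0.0264 0.0925 0.0002] -0.15915494309189535
```

View pics/scene15z.png

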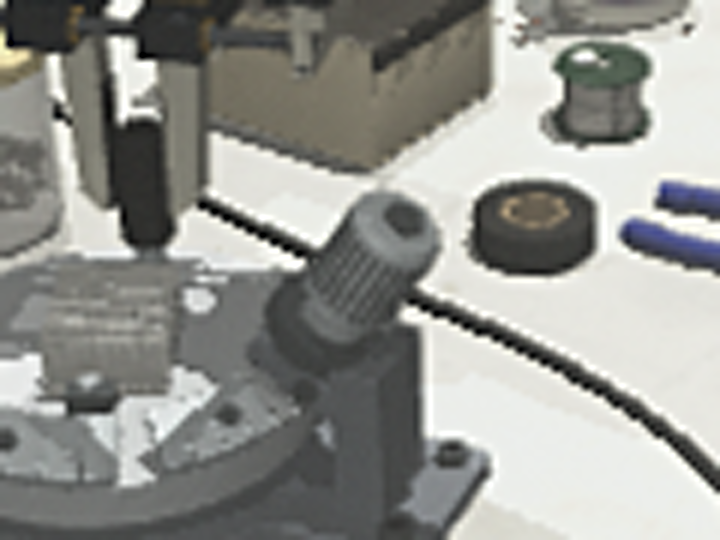

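The sleeve is still held at about 11 mm and the table follows. On to about 0.7 rad, which is before the earliest possible notch.

Emit:
drive_tool([
  {"jaw":0.15,"tx":0.0015,"ty":0.019,"tz":0,"turn":-0.032},
  {"jaw":0.15,"tx":0.005,"ty":0.0385,"tz":0,"turn":-0.064},
  {"jaw":0.15,"tx":0.01,"ty":0.057,"tz":0,"turn":-0.095},
  {"jaw":0.15,"tx":0.01,"ty":0.057,"tz":0,"turn":-0.095},
  {"jaw":0.3,"tx":0.01,"ty":0.057,"tz":0,"turn":-0.095},
  {"jaw":0.55,"tx":0.01,"ty":0.057,"tz":0,"turn":-0.095},
  {"jaw":0.55,"tx":0.01,"ty":0.057,"tz":0,"turn":-0.095},
], force=15)

```text
t: 12.3
tool_pos: [0.6737, -0.0084, 0.0544]
orientation: [-1.431, -2.796, 0.0]
force: [0.4, 1.2, 0.6]
opening: 0.0394
```

Run:
```python
from plant import robot
from h import *
s=robot.read_state();print(s['opening'],s['force'])
C=np.array([.640,.038]);p=s['tool_pos'];print('angle',np.degrees(np.arctan2(p[1]-C[1],p[0]-C[0])),np.hypot(*(p[:2]-C)))
go(s,[.5133,.0233,.16],np.pi/2+.11+.45)
```

```text
0.03941163710059237 [0.3984 1.2237 0.5603]
angle -53.97394448880915 0.057317149043926915
t 12.3 pos [ 0.6737 -0.0084  0.0544] yawy 35.7950050843535 q6 -0.713215177137898 tilt 0.01729291472052389 | tx ty tz [ 0.3984 -0.3721 -0.3519] turn -0.4793923969054033
```

Emit:
drive_tool([
  {"jaw":0.65,"tx":0,"ty":0,"tz":-0.15,"turn":0},
  {"jaw":0.7,"tx":0,"ty":0,"tz":-0.3,"turn":0.04},
  {"jaw":0.7,"tx":0.1,"ty":-0.09,"tz":-0.36,"turn":0.085},
  {"jaw":0.7,"tx":0.2,"ty":-0.18,"tz":-0.36,"turn":0.13},
  {"jaw":0.7,"tx":0.3,"ty":-0.27,"tz":-0.36,"turn":0.175},
  {"jaw":0.7,"tx":0.35,"ty":-0.33,"tz":-0.36,"turn":0.22},
  {"jaw":0.7,"tx":0.398,"ty":-0.372,"tz":-0.36,"turn":0.265},
  {"jaw":0.7,"tx":0.398,"ty":-0.372,"tz":-0.36,"turn":0.31},
  {"jaw":0.7,"tx":0.398,"ty":-0.372,"tz":-0.36,"turn":0.355},
  {"jaw":0.7,"tx":0.398,"ty":-0.372,"tz":-0.36,"turn":0.4},
  {"jaw":0.7,"tx":0.398,"ty":-0.372,"tz":-0.36,"turn":0.45},
  {"jaw":0.7,"tx":0.398,"ty":-0.372,"tz":-0.36,"turn":0.49},
])

```text
t: 13.5
tool_pos: [0.5133, 0.023, 0.1624]
orientation: [-2.977, -1.004, 0.0]
force: [0.6, 0.6, -0.1]
opening: 0.0652
```

Run:
```python
from plant import robot
from h import *
s=robot.read_state();print(s['opening'],s['force'])
c=robot.get_calibration('wrist');im,d=robot.read_camera('wrist');cv2.imwrite('pics/w16.png',im)
P=wcloud(c,d).reshape(-1,3)
g,psi,_,e=sleevefit(P,np.array([.5171,.0237,.1227]));print(g,psi,e, 'out',(g-[.5227,.0243,.1134])@ax(.11))
h=P[(np.hypot(P[:,0]-.674,P[:,1]+.0084)<.03)&(P[:,2]>.118)&(P[:,2]<.135)];H=(h.min(0)+h.max(0))/2;print('handle',len(h),H,h.max(0)-h.min(0),np.degrees(np.arctan2(H[1]-.038,H[0]-.64)))
go(s,[.5133,.0233,.08],np.pi/2+.11+.45)
```

```text
0.0652089318675185 [ 0.641   0.5883 -0.0663]
[0.5171 0.0237 0.1227] 0.1095904786599501 0.0004961846645303025 out 0.010865223967629662
handle 662 [ 0.6745 -0.0078  0.123 ] [0.0234 0.0243 0.0099] -53.03753161195846
t 13.5 pos [0.5133 0.023  0.1624] yawy -52.73042195996363 q6 0.8652345140034349 tilt 0.00997295749310317 | tx ty tz [ 0.0005 -0.0008  0.2747] turn 0.028799675070612603
```

View pics/w16.png

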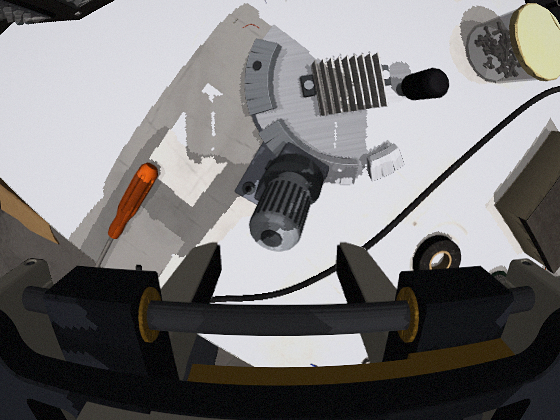

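The table is at about 0.71 rad and the sleeve still at 10.9 mm. Taking the sleeve again at the yaw where I left it.

Emit:
drive_tool([
  {"jaw":0.7,"tx":0,"ty":0,"tz":0.1,"turn":0},
  {"jaw":0.7,"tx":0,"ty":-0.001,"tz":0.2,"turn":0},
  {"jaw":0.7,"tx":0,"ty":-0.001,"tz":0.28,"turn":0},
  {"jaw":0.6,"tx":0,"ty":-0.001,"tz":0.28,"turn":0},
  {"jaw":0.4,"tx":0,"ty":-0.001,"tz":0.28,"turn":0},
  {"jaw":0.2,"tx":0,"ty":-0.001,"tz":0.28,"turn":0},
  {"jaw":0.2,"tx":0,"ty":-0.001,"tz":0.28,"turn":0},
  {"jaw":0.2,"tx":0,"ty":-0.001,"tz":0.28,"turn":0},
], force=50)

```text
t: 14.35
tool_pos: [0.515, 0.0228, 0.0804]
orientation: [2.971, 1.014, 0.005]
force: [1.1, -2.6, 4.5]
opening: 0.0431
```

Run:
```python
from plant import robot
from h import *
s=robot.read_state();print(s['opening'],s['force'],s['wrist_torque'])
go(s,s['tool_pos']+ax(.11)*.003,np.pi/2+.11-.45)
c=robot.get_calibration('wrist');im,d=robot.read_camera('wrist');cv2.imwrite('pics/w17.png',im)
g,psi,_,e=sleevefit(wcloud(c,d).reshape(-1,3),np.array([.5171,.0237,.1227]));print(g,psi,e, 'out',(g-[.5227,.0243,.1134])@ax(.11))
```

```text
0.043116990129722754 [ 1.0658 -2.5877  4.5355] [-0.7298 -0.3245 -0.1143]
t 14.35 pos [0.515  0.0228 0.0804] yawy -52.315188968525604 q6 0.8584643406882265 tilt 0.20469369912054367 | tx ty tz [-0.0045 -0.0027 -0.0085] turn 0.3175854225884577
[0.5168 0.024  0.1226] 0.08296924348256089 0.0004966977325966057 out 0.010875662794577908
```

Emit:
drive_tool([
  {"jaw":0.2,"tx":0,"ty":0,"tz":0,"turn":0.03},
  {"jaw":0.2,"tx":0,"ty":0,"tz":0,"turn":0.07},
  {"jaw":0.2,"tx":0,"ty":0,"tz":0,"turn":0.11},
  {"jaw":0.2,"tx":0,"ty":0,"tz":0,"turn":0.15},
  {"jaw":0.2,"tx":0,"ty":0,"tz":0,"turn":0.19},
  {"jaw":0.2,"tx":0,"ty":0,"tz":0,"turn":0.23},
  {"jaw":0.2,"tx":0,"ty":0,"tz":0,"turn":0.27},
  {"jaw":0.2,"tx":0,"ty":0,"tz":0,"turn":0.29},
  {"jaw":0.2,"tx":0,"ty":0,"tz":0,"turn":0.29},
], force=50)

```text
t: 15.3
tool_pos: [0.5129, 0.0278, 0.0789]
orientation: [-3.109, 0.396, 0.003]
force: [-3.6, 15.0, 3.3]
opening: 0.0387
```

Run:
```python
from plant import robot
from h import *
s=robot.read_state();print(s['opening'],s['force'],s['wrist_torque'])
go(s,s['tool_pos'],np.pi/2+.11-.6)
c=robot.get_calibration('wrist');im,d=robot.read_camera('wrist');cv2.imwrite('pics/w18.png',im)
g,psi,_,e=sleevefit(wcloud(c,d).reshape(-1,3),np.array([.5171,.0237,.1227]));print(g,psi,e, 'out',(g-[.5227,.0243,.1134])@ax(.11))
```

```text
0.03868437745239544 [-3.5852 15.0347  3.2779] [4.1291 0.1912 0.7314]
t 15.3 pos [0.5129 0.0278 0.0789] yawy -104.53294117098203 q6 1.7710536704505677 tilt 0.4239937846051703 | tx ty tz [0. 0. 0.] turn 0.0752332821690461
[0.5185 0.0241 0.12  ] 0.12277915322108368 0.0005361334615677938 out 0.007828440000498699
```

View pics/w18.png

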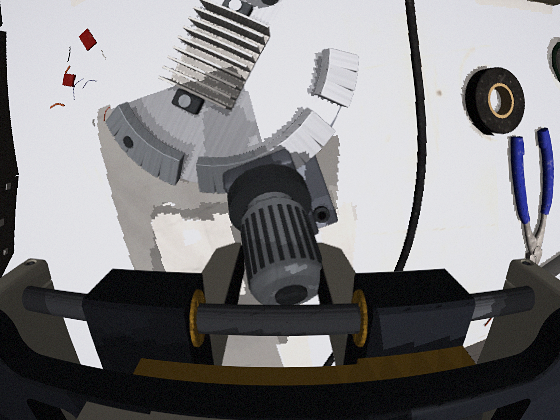

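At 7.8 mm the tab has dropped in and the nose is on the rim. Releasing and going back over the handle.

Emit:
drive_tool([
  {"jaw":0.5,"tx":0,"ty":0,"tz":0,"turn":0},
  {"jaw":0.7,"tx":0,"ty":0,"tz":0,"turn":0},
  {"jaw":0.7,"tx":0,"ty":0,"tz":0,"turn":0},
  {"jaw":0.7,"tx":0,"ty":0,"tz":-0.15,"turn":0},
  {"jaw":0.7,"tx":0,"ty":0,"tz":-0.28,"turn":-0.04},
  {"jaw":0.65,"tx":0,"ty":0,"tz":-0.28,"turn":-0.085},
  {"jaw":0.6,"tx":0,"ty":0,"tz":-0.28,"turn":-0.13},
  {"jaw":0.6,"tx":0,"ty":0,"tz":-0.28,"turn":-0.175},
  {"jaw":0.6,"tx":0,"ty":0,"tz":-0.28,"turn":-0.22},
  {"jaw":0.6,"tx":0,"ty":0,"tz":-0.28,"turn":-0.265},
  {"jaw":0.6,"tx":0,"ty":0,"tz":-0.28,"turn":-0.31},
  {"jaw":0.6,"tx":0,"ty":0,"tz":-0.28,"turn":-0.35},
])

```text
t: 16.55
tool_pos: [0.5135, 0.023, 0.1626]
orientation: [2.861, 1.297, 0.0]
force: [-0.5, -0.1, 0.0]
opening: 0.0557
```

Run:
```python
from plant import robot
from h import *
s=robot.read_state();print(s['opening'],s['force'])
c=robot.get_calibration('wrist');im,d=robot.read_camera('wrist');cv2.imwrite('pics/w19.png',im)
P=wcloud(c,d).reshape(-1,3)
g,psi,_,e=sleevefit(P,np.array([.5185,.0237,.12]));print(g,psi,e, 'out',(g-[.5227,.0243,.1134])@ax(.11))
h=P[(np.hypot(P[:,0]-.674,P[:,1]+.0084)<.03)&(P[:,2]>.118)&(P[:,2]<.135)];H=(h.min(0)+h.max(0))/2;print('handle',len(h),H,np.degrees(np.arctan2(H[1]-.038,H[0]-.64)))
go(s,[.6745,-.0078,.16],np.radians(37))
```

```text
0.055711852270081706 [-0.4901 -0.0674  0.025 ]
[0.5187 0.0239 0.1201] 0.1220538409494934 0.0004835356731747835 out 0.007824975608855587
handle 618 [ 0.6744 -0.0079  0.123 ] -53.12222458162958
t 16.55 pos [0.5135 0.023  0.1626] yawy -41.211531894345015 q6 0.664305549456415 tilt 0.010617312270334208 | tx ty tz [0.2764 0.4714 0.0088] turn -0.434508510524139
```

View pics/w19.png

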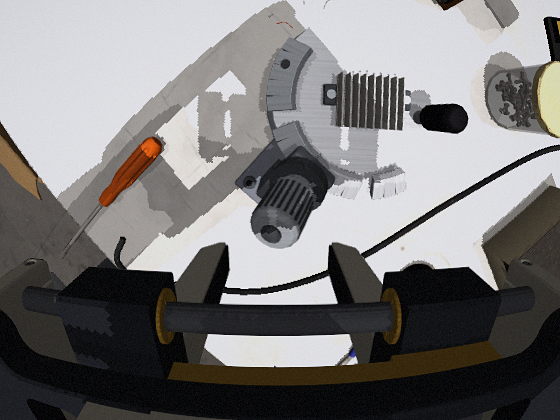

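Riding freely on the rim at 7.8 mm. The handle is at (0.6744,-0.0079).

Emit:
drive_tool([
  {"jaw":0.55,"tx":0.07,"ty":0.12,"tz":0,"turn":-0.045},
  {"jaw":0.55,"tx":0.14,"ty":0.24,"tz":0,"turn":-0.09},
  {"jaw":0.55,"tx":0.21,"ty":0.36,"tz":0,"turn":-0.135},
  {"jaw":0.55,"tx":0.276,"ty":0.471,"tz":0,"turn":-0.18},
  {"jaw":0.55,"tx":0.276,"ty":0.471,"tz":0,"turn":-0.225},
  {"jaw":0.55,"tx":0.276,"ty":0.471,"tz":0,"turn":-0.27},
  {"jaw":0.55,"tx":0.276,"ty":0.471,"tz":0,"turn":-0.315},
  {"jaw":0.55,"tx":0.276,"ty":0.471,"tz":0,"turn":-0.36},
  {"jaw":0.55,"tx":0.276,"ty":0.471,"tz":0,"turn":-0.4},
  {"jaw":0.55,"tx":0.276,"ty":0.471,"tz":0,"turn":-0.434},
  {"jaw":0.55,"tx":0.276,"ty":0.471,"tz":0,"turn":-0.434},
])

```text
t: 17.7
tool_pos: [0.6741, -0.0086, 0.1624]
orientation: [-1.413, -2.806, 0.0]
force: [0.4, -0.4, -0.8]
opening: 0.0509
```

Run:
```python
from plant import robot
from h import *
s=robot.read_state();print(s['opening'],s['force'])
go(s,[.6744,-.0079,.055],np.radians(37))
```

```text
0.050915363537629765 [ 0.3822 -0.4379 -0.7505]
t 17.7 pos [ 0.6741 -0.0086  0.1624] yawy 36.55026078395743 q6 -0.7267127720893292 tilt 0.012589818354478227 | tx ty tz [0.0012 0.0024 0.3579] turn -0.0024985512002364974
```

Emit:
drive_tool([
  {"jaw":0.55,"tx":0.001,"ty":0.002,"tz":0.12,"turn":0},
  {"jaw":0.55,"tx":0.001,"ty":0.002,"tz":0.24,"turn":0},
  {"jaw":0.5,"tx":0.001,"ty":0.002,"tz":0.355,"turn":0},
  {"jaw":0.4,"tx":0.001,"ty":0.002,"tz":0.355,"turn":0},
  {"jaw":0.3,"tx":0.001,"ty":0.002,"tz":0.355,"turn":0},
  {"jaw":0.15,"tx":0.001,"ty":0.002,"tz":0.355,"turn":0},
  {"jaw":0.15,"tx":0.001,"ty":0.002,"tz":0.355,"turn":0},
], force=15)

```text
t: 18.4
tool_pos: [0.6762, -0.0081, 0.0591]
orientation: [1.411, 2.802, 0.002]
force: [-0.7, -0.2, 2.8]
opening: 0.0246
```

```bash
cat > arc.py <<'E'
from plant import robot
from h import *
s=robot.read_state();print(s['t'],s['opening'],s['force'],s['wrist_torque'])
C=np.array([.640,.038]);p=s['tool_pos'];th0=np.arctan2(p[1]-C[1],p[0]-C[0]);r=np.hypot(*(p[:2]-C));print('table',th0+np.radians(93.8),r,'tangential F',s['force'][:2]@[-np.sin(th0),np.cos(th0)],'radial',s['force'][:2]@[np.cos(th0),np.sin(th0)])
Rm=R.from_rotvec(s['orientation']).as_matrix();print('yawy-tangent deg',np.degrees((np.arctan2(Rm[1,1],Rm[0,1])-th0)%np.pi)-90)
for th in (.05,.1,.15,.2,.25):
    t=np.array([*(C+.058*np.array([np.cos(th0+th),np.sin(th0+th)])),p[2]])
    print(round(th,2),Rm.T@(t-p)/.3,-th/np.pi)
E
python3 arc.py
```

```text
18.4 0.024633302961541603 [-0.706  -0.2173  2.8063] [-0.2425 -0.0054  0.102 ]
table 0.7316982208055315 0.05865400178041856 tangential F -0.6895472593501558 radial -0.26496091117448234
yawy-tangent deg -1.5728243518398841
0.05 [0.0027 0.0096 0.    ] -0.015915494309189534
0.1 [0.0037 0.0192 0.    ] -0.03183098861837907
0.15 [0.0051 0.0288 0.0001] -0.0477464829275686
0.2 [0.0071 0.0382 0.0001] -0.06366197723675814
0.25 [0.0095 0.0476 0.0001] -0.07957747154594767
```

Now slowly forward by feel, 0.05 rad per step over 0.2 rad.

Emit:
drive_tool([
  {"jaw":0.15,"tx":0.001,"ty":0.005,"tz":0,"turn":-0.008},
  {"jaw":0.15,"tx":0.001,"ty":0.0096,"tz":0,"turn":-0.016},
  {"jaw":0.15,"tx":0.002,"ty":0.0144,"tz":0,"turn":-0.024},
  {"jaw":0.15,"tx":0.0025,"ty":0.0192,"tz":0,"turn":-0.032},
  {"jaw":0.15,"tx":0.003,"ty":0.024,"tz":0,"turn":-0.04},
  {"jaw":0.15,"tx":0.0035,"ty":0.0288,"tz":0,"turn":-0.048},
  {"jaw":0.15,"tx":0.0045,"ty":0.0335,"tz":0,"turn":-0.056},
  {"jaw":0.15,"tx":0.0055,"ty":0.0382,"tz":0,"turn":-0.064},
], force=15)

```text
t: 19.2
tool_pos: [0.684, -0.0007, 0.0591]
orientation: [1.121, 2.931, -0.0]
force: [-3.3, -4.2, 6.6]
opening: 0.0247
```

```bash
python3 arc.py
```

```text
19.2 0.02470974898905916 [-3.2808 -4.2237  6.6491] [-0.6755  0.5734 -0.2017]
table 0.9160649613178051 0.05857565372067012 tangential F -5.338368374262684 radial 0.3240939768356477
yawy-tangent deg -0.5336496428842423
0.05 [0.0023 0.0096 0.    ] -0.015915494309189534
0.1 [0.0031 0.0193 0.    ] -0.03183098861837907
0.15 [0.0044 0.0289 0.    ] -0.0477464829275686
0.2 [0.0061 0.0384 0.    ] -0.06366197723675814
0.25 [0.0084 0.0478 0.    ] -0.07957747154594767
```

Emit:
drive_tool([
  {"jaw":0.15,"tx":0,"ty":0.005,"tz":0,"turn":-0.008},
  {"jaw":0.15,"tx":0.001,"ty":0.0096,"tz":0,"turn":-0.016},
  {"jaw":0.15,"tx":0.0015,"ty":0.0144,"tz":0,"turn":-0.024},
  {"jaw":0.15,"tx":0.002,"ty":0.0192,"tz":0,"turn":-0.032},
  {"jaw":0.15,"tx":0.0025,"ty":0.024,"tz":0,"turn":-0.04},
  {"jaw":0.15,"tx":0.003,"ty":0.0288,"tz":0,"turn":-0.048},
], force=15)

```text
t: 19.8
tool_pos: [0.689, 0.0061, 0.059]
orientation: [0.897, 3.007, -0.001]
force: [-5.4, -4.0, 7.1]
opening: 0.0242
```

```bash
python3 arc.py
```

```text
19.8 0.024186470962099443 [-5.4152 -4.0162  7.0866] [-0.7774  0.6118 -0.174 ]
table 1.0601991595887466 0.058437909748782685 tangential F -6.319862748292143 radial -2.348121423689929
yawy-tangent deg -0.15531227471805664
0.05 [ 0.0017  0.0097 -0.    ] -0.015915494309189534
0.1 [ 0.0025  0.0193 -0.    ] -0.03183098861837907
0.15 [ 0.0037  0.0289 -0.    ] -0.0477464829275686
0.2 [ 0.0054  0.0384 -0.    ] -0.06366197723675814
0.25 [ 0.0076  0.0478 -0.    ] -0.07957747154594767
```

Emit:
drive_tool([
  {"jaw":0.15,"tx":0,"ty":0.005,"tz":0,"turn":-0.008},
  {"jaw":0.15,"tx":0.001,"ty":0.0096,"tz":0,"turn":-0.016},
  {"jaw":0.15,"tx":0.0015,"ty":0.0144,"tz":0,"turn":-0.024},
  {"jaw":0.15,"tx":0.002,"ty":0.0192,"tz":0,"turn":-0.032},
], force=15)

```text
t: 20.2
tool_pos: [0.6919, 0.0112, 0.059]
orientation: [0.745, 3.048, -0.001]
force: [-2.6, -4.6, 5.0]
opening: 0.0245
```

```bash
python3 arc.py
```

```text
20.2 0.02452180325919754 [-2.5987 -4.6197  4.9979] [-0.749   0.3462 -0.2597]
table 1.159998352745304 0.058447784451449894 tangential F -5.2972195473267885 radial -0.187021595758496
yawy-tangent deg -0.1177636995647049
0.05 [ 0.0018  0.0097 -0.    ] -0.015915494309189534
0.1 [ 0.0025  0.0193 -0.    ] -0.03183098861837907
0.15 [ 0.0037  0.0289 -0.    ] -0.0477464829275686
0.2 [ 0.0054  0.0384 -0.    ] -0.06366197723675814
0.25 [ 0.0076  0.0478 -0.    ] -0.07957747154594767
```

Emit:
drive_tool([
  {"jaw":0.15,"tx":0,"ty":0.005,"tz":0,"turn":-0.008},
  {"jaw":0.15,"tx":0.001,"ty":0.0096,"tz":0,"turn":-0.016},
  {"jaw":0.15,"tx":0.0015,"ty":0.0144,"tz":0,"turn":-0.024},
], force=15)

```text
t: 20.5
tool_pos: [0.6937, 0.015, 0.059]
orientation: [0.629, 3.074, -0.002]
force: [0.0, -5.1, 5.0]
opening: 0.0242
```

```bash
python3 arc.py
```

```text
20.5 0.02417009239356283 [ 0.0332 -5.1121  4.9769] [-0.5874  0.0064 -0.1662]
table 1.2325131002584686 0.05842645523607128 tangential F -4.686247157737982 radial 2.04295640931438
yawy-tangent deg 0.04203129700123043
0.05 [ 0.0017  0.0097 -0.    ] -0.015915494309189534
0.1 [ 0.0024  0.0193 -0.    ] -0.03183098861837907
0.15 [ 0.0036  0.0289 -0.    ] -0.0477464829275686
0.2 [ 0.0052  0.0384 -0.    ] -0.06366197723675814
0.25 [ 0.0074  0.0478 -0.    ] -0.07957747154594767
```

Emit:
drive_tool([
  {"jaw":0.15,"tx":0,"ty":0.004,"tz":0,"turn":-0.006},
  {"jaw":0.15,"tx":0.001,"ty":0.008,"tz":0,"turn":-0.013},
  {"jaw":0.15,"tx":0.001,"ty":0.012,"tz":0,"turn":-0.02},
], force=15)

```text
t: 20.8
tool_pos: [0.6954, 0.0193, 0.0591]
orientation: [0.531, 3.091, -0.0]
force: [0.2, -3.8, 6.1]
opening: 0.0244
```

```bash
python3 arc.py
```

```text
20.8 0.02436806654996928 [ 0.1848 -3.7984  6.1012] [-0.6569 -0.1331  0.1038]
table 1.3118769401678283 0.05842215095736622 tangential F -3.5401886514374676 radial 1.3888790174097494
yawy-tangent deg -0.8597987272677301
0.05 [ 0.0018  0.0096 -0.    ] -0.015915494309189534
0.1 [ 0.0027  0.0193 -0.    ] -0.03183098861837907
0.15 [ 0.004   0.0288 -0.    ] -0.0477464829275686
0.2 [ 0.0058  0.0383 -0.    ] -0.06366197723675814
0.25 [ 0.0081  0.0477 -0.    ] -0.07957747154594767
```

Emit:
drive_tool([
  {"jaw":0.15,"tx":0,"ty":0.004,"tz":0,"turn":-0.006},
  {"jaw":0.15,"tx":0.001,"ty":0.007,"tz":0,"turn":-0.012},
], force=15)

```text
t: 21.0
tool_pos: [0.696, 0.0213, 0.0591]
orientation: [0.473, 3.1, -0.001]
force: [1.6, -3.9, 4.9]
opening: 0.0247
```

```bash
python3 arc.py;python3 - <<'E'
from plant import robot
from h import *
for n in ('scene','side'):
    im,d=robot.read_camera(n);c=robot.get_calibration(n)
    g,psi,k,e=sleevefit(cloud(c,d).reshape(-1,3),np.array([.5187,.0239,.1201]));print(n,g,psi,k,e,'out',(g-[.5227,.0243,.1134])@ax(.11))
c=robot.get_calibration('wrist');im,d=robot.read_camera('wrist');cv2.imwrite('pics/w20.png',im)
E
```

```text
21.0 0.024684271766388793 [ 1.5917 -3.9464  4.8881] [-0.5853 -0.4864  0.0685]
table 1.3476311038788897 0.05840282195273153 tangential F -3.3278535526806157 radial 2.651996798511426
yawy-tangent deg -0.7628693071620205
0.05 [ 0.0017  0.0096 -0.    ] -0.015915494309189534
0.1 [ 0.0026  0.0193 -0.    ] -0.03183098861837907
0.15 [ 0.0039  0.0288 -0.    ] -0.0477464829275686
0.2 [ 0.0057  0.0383 -0.    ] -0.06366197723675814
0.25 [ 0.008   0.0477 -0.    ] -0.07957747154594767
scene [0.5225 0.0252 0.1134] 0.12209057342718044 349 0.0008332024367701252 out 8.955451736228674e-05
side [0.5246 0.0249 0.1131] 0.16901358983015913 361 0.0008955089386692532 out -0.0013157844663737694
```

View pics/w20.png

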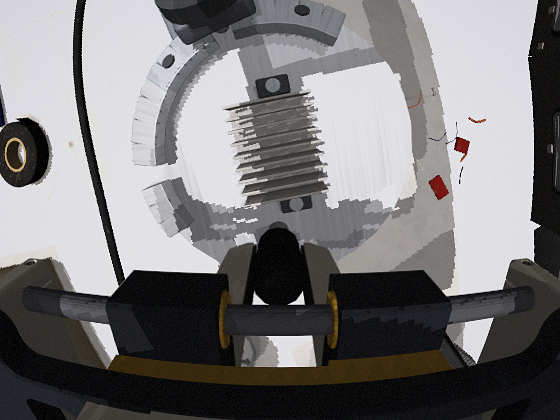

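Both cameras now put the sleeve home (0.1 mm; the side view reads about 1.4 mm low, as it did before). I'll confirm the lock by feel with a 2 mm push.

Emit:
drive_tool([
  {"jaw":0.15,"tx":0,"ty":0.004,"tz":0,"turn":0},
  {"jaw":0.15,"tx":0,"ty":0.007,"tz":0,"turn":0},
  {"jaw":0.15,"tx":0,"ty":0.007,"tz":0,"turn":0},
], force=15)

```text
t: 21.45
tool_pos: [0.6965, 0.0225, 0.059]
orientation: [0.475, 3.1, -0.002]
force: [0.7, -7.5, 6.2]
opening: 0.0243
```

```bash
python3 arc.py|head -2
```

```text
21.45 0.024267140079710214 [ 0.7087 -7.4835  6.2481] [-1.1393 -0.3458  0.2258]
table 1.3700141861793398 0.0586246661274786 tangential F -7.031056151723299 radial 2.6587685323225365
```

Emit:
drive_tool([
  {"jaw":0.15,"tx":0.001,"ty":0.004,"tz":0,"turn":0},
  {"jaw":0.15,"tx":0.001,"ty":0.008,"tz":0,"turn":0},
  {"jaw":0.15,"tx":0.001,"ty":0.008,"tz":0,"turn":0},
], force=15)

```text
t: 21.75
tool_pos: [0.6967, 0.0228, 0.059]
orientation: [0.476, 3.1, -0.006]
force: [-0.5, -14.1, 7.5]
opening: 0.0242
```

```bash
python3 arc.py|head -2
```

```text
21.75 0.024238719043170834 [ -0.4675 -14.076    7.4728] [-2.3097 -0.1179  0.1634]
table 1.3743708260393497 0.058704424923918926 tangential F -13.714367004189791 radial 3.2045420133134943
```

It is blocked: 2.4 mm more commanded gave only 0.3 mm of motion, and the force rose to 14 N. Easing back to unload, then releasing and lifting clear.

Emit:
drive_tool([
  {"jaw":0.15,"tx":0,"ty":-0.005,"tz":0,"turn":0},
  {"jaw":0.15,"tx":0,"ty":-0.009,"tz":0,"turn":0},
  {"jaw":0.3,"tx":0,"ty":-0.009,"tz":0,"turn":0},
  {"jaw":0.5,"tx":0,"ty":-0.009,"tz":0,"turn":0},
  {"jaw":0.55,"tx":0,"ty":-0.009,"tz":0,"turn":0},
  {"jaw":0.55,"tx":0,"ty":-0.009,"tz":-0.12,"turn":0},
  {"jaw":0.55,"tx":0,"ty":-0.009,"tz":-0.25,"turn":0},
  {"jaw":0.55,"tx":0,"ty":-0.009,"tz":-0.4,"turn":0},
  {"jaw":0.55,"tx":0,"ty":-0.009,"tz":-0.5,"turn":0},
])

```text
t: 22.65
tool_pos: [0.6944, 0.0244, 0.2098]
orientation: [0.474, 3.103, 0.001]
force: [-0.4, -0.2, 0.8]
opening: 0.051
```

Run:
```python
from plant import robot
from h import *
s=robot.read_state();print(s['t'],s['force'],s['tool_pos'],s['opening'])
for n in ('scene','side'):
    im,d=robot.read_camera(n);c=robot.get_calibration(n);cv2.imwrite(f'pics/{n}21.png',im)
    g,psi,k,e=sleevefit(cloud(c,d).reshape(-1,3),np.array([.5187,.0239,.1201]));print(n,g,psi,k,e,'out',(g-[.5227,.0243,.1134])@ax(.11))
c=robot.get_calibration('wrist');im,d=robot.read_camera('wrist');cv2.imwrite('pics/w21.png',im)
P=wcloud(c,d).reshape(-1,3);h=P[(np.hypot(P[:,0]-.696,P[:,1]-.0213)<.03)&(P[:,2]>.118)&(P[:,2]<.135)];H=(h.min(0)+h.max(0))/2;print('handle',len(h),H,np.arctan2(H[1]-.038,H[0]-.64)+np.radians(93.8))
print('wrist sleeve',sleevefit(P,np.array([.5187,.0239,.1201])))
```

```text
22.65 [-0.3515 -0.1526  0.7647] [0.6944 0.0244 0.2098] 0.051046635707191486
scene [0.5223 0.0252 0.1138] 0.11240398850781867 350 0.0007926696144373857 out 0.0004319669248765234
side [0.5247 0.025  0.1129] 0.12387607637834988 362 0.0009040871298597649 out -0.001490584529933319
handle 535 [0.696  0.0227 0.123 ] 1.370864211227982
wrist sleeve (array([0.5228, 0.0246, 0.1134]), np.float64(0.11245849808030349), 2089, np.float64(0.0005374176148501379))
```

View pics/side21.png

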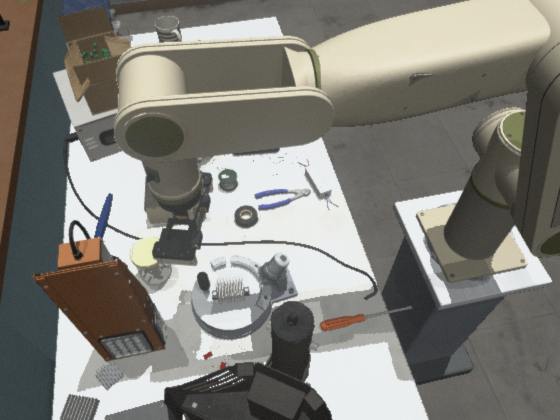

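View pics/w21.png

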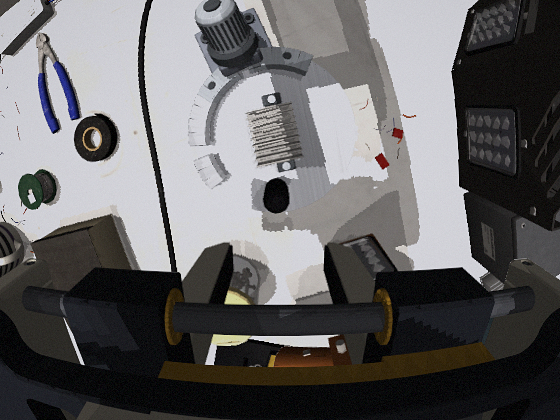

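All three cameras agree. The wrist fit puts the sleeve at its original home position within 0.2 mm, the gripper is clear of everything, and the objects that must not be disturbed look unmoved. Handing in.

```bash
python3 -c "
from plant import robot
print(robot.close_job())"
```

```text
the job is handed in; nothing more can be done
None
```

The heat sink is at the second station with the plunger fully home, and I handed the job in at about 23 s of the 66 s allowed.

- **Sequence:** I pulled the sleeve out about 15 mm and turned it counter-clockwise, and it then stayed out by itself at 10.9 mm. I swung the table to about 0.71 rad by the grip and turned the sleeve back; the nose then rode on the rim at 7.8 mm. I swung on slowly by feel until the plunger snapped in, then let go and lifted clear.
- **Last checks:** The wrist camera puts the sleeve within about 0.3 mm of its home position. The scene camera reads 0.4 mm out. The side camera reads -1.5 mm, and it had read about 1.5 mm low earlier too. Before I let go, a further push on the handle met 14 N and moved it only 0.3 mm, so the table is locked. The gripper ended with no contact force.
- **Failed or disagreeing:**
  - The first sleeve grasp slipped off during the turn and the sleeve sprang home. The visible fingers end about 33 mm short of the reported TCP; after I corrected for that, the grasp held.
  - The final table angle measures 1.37 rad, just over the stated 1.35 maximum. I put this down to error in my centre and zero estimate.
  - The tool could not be tilted, so I took the sleeve with vertical fingers across its lean instead of along its axis.
  - I judged by eye that the other things on the bench are undisturbed and did not measure them.

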